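# Turn the nougat bars out of their mould

### The job

The nougat has set: first clear the spatula off the wooden board by sliding it blade first, fully home, into the slot of its low wooden holder; then lift every nougat bar out of the aluminium mould and lay the bars flat on the board, none on top of another. Let go of everything and leave the milk jug and the sugar bowl where they stand.

Things in the scene. Friction and masses are not known exactly. Their poses are not given: they have to be found in the camera images.
- mould: Fixed cast-aluminium mould, 210 (x) x 184 (y) x 24 mm high, left or right of the board. Six open cavities, 83 (x) x 33 (y) mm, 18 mm deep (floor 6 mm above the table), centred at x = -50, +50 and y = -62, 0, +62 mm; some may be empty. Origin: centre of its underside, z up.
- board: Fixed wooden serving board, 220 (x) x 200 (y) x 18 mm thick. Origin: centre of its underside, z up; its top is at z = 18 mm.
- holder: Fixed dark wooden holder, 100 (x) x 124 (y) x 40 mm high, on the other side of the board from the mould. Origin: centre of its underside; x points into its level slot: mouth at x = -50 mm (robot's side), back wall at x = 40, width 84 mm (y = -42 to 42), height z = 12 to 28 mm. A 50 mm wide gap along the middle of the slot's roof shows the blade.
- spatula: Loose flat spatula, 0.12 kg, starts lying on the board: steel blade 88 x 76 x 4 mm, wooden handle 100 x 22 x 18 mm high, one flat underside. Origin: on the underside where blade and handle meet; blade x = 0 to 88 mm, handle x = -100 to 0; balances at x = 17. Fully home (tip at the back wall) the origin is at x = -48, y = 0, z = 12 mm in the holder's frame, and it stays there let go.
- bar0: Hard almond nougat bar, cream coloured, 80 (x) x 30 (y) x 36 mm (z), about 0.11 kg. Origin: its centre; x along its length. It starts in a mould cavity lengthwise along the mould's x, its centre 24 mm above the table, standing 18 mm proud of the mould's top. May be absent.
- bar1: Hard almond nougat bar, cream coloured, 80 (x) x 30 (y) x 36 mm (z), about 0.11 kg. Origin: its centre; x along its length. It starts in a mould cavity lengthwise along the mould's x, its centre 24 mm above the table, standing 18 mm proud of the mould's top. May be absent.
- bar2: Hard almond nougat bar, cream coloured, 80 (x) x 30 (y) x 36 mm (z), about 0.11 kg. Origin: its centre; x along its length. It starts in a mould cavity lengthwise along the mould's x, its centre 24 mm above the table, standing 18 mm proud of the mould's top. May be absent.
- bar3: Hard almond nougat bar, cream coloured, 80 (x) x 30 (y) x 36 mm (z), about 0.11 kg. Origin: its centre; x along its length. It starts in a mould cavity lengthwise along the mould's x, its centre 24 mm above the table, standing 18 mm proud of the mould's top. May be absent.
- bar4: Hard almond nougat bar, cream coloured, 80 (x) x 30 (y) x 36 mm (z), about 0.11 kg. Origin: its centre; x along its length. It starts in a mould cavity lengthwise along the mould's x, its centre 24 mm above the table, standing 18 mm proud of the mould's top. May be absent.
- bar5: Hard almond nougat bar, cream coloured, 80 (x) x 30 (y) x 36 mm (z), about 0.11 kg. Origin: its centre; x along its length. It starts in a mould cavity lengthwise along the mould's x, its centre 24 mm above the table, standing 18 mm proud of the mould's top. May be absent.
- milk_jug: Bystander: stainless milk jug 100 mm tall, 84 mm wide, handle on +y. Origin: centre of its foot.
- sugar_bowl: Bystander: glass sugar bowl, 92 mm wide, 70 mm tall, round metal lid standing open behind it up to 160 mm. Origin: centre of its foot.

How it is judged:
By the outcome, as a careful person would: the job done as asked, in the order asked, and still so for the second after the job is handed in, with the robot touching nothing.
Of bar0, bar1, bar2, bar3, bar4, bar5 only 4 to 6 are there at a start; the rules pass over those that are not, and their reading is None.
At some moment in a run one of spatula, bar0, bar1, bar2, bar3, bar4, bar5 may be knocked a few centimetres aside while the robot is not near it.
Once in a run the grip may slacken for a moment while it holds something.
It also fails if it takes over 210 s, if anything falls off the work surface, if the arm or the gripper's body presses on something with over 40 N, if the wrist force passes 120 N, or if a joint passes its speed limit or range.

### The arm

A 6-joint arm with a two-finger parallel gripper is mounted at the origin on the work surface. World frame = base frame: x ahead of the robot, y to its left, z up, the work surface at z = 0. Lengths are in m, angles in degrees, forces in N, time in s.
With the tool pointing down it reaches from about 0.275 to 0.975 m from the base axis. Payload 8.4 kg.
Tool frame: the origin (TCP) lies at the very end of the fingers, on their centre line; the grasp point (between the pads) lies 19 mm behind it; z points along the fingers, y is the direction in which the jaws open and shut (so a half turn about z gives the same grasp; the last joint's range is limited). The gripper opens to 92 mm and grips with 3 to 60 N. Pads are 20 mm wide; open, the fingers measure 128 mm over their backs; the gripper's body (75 mm by 189 mm) begins 69 mm behind the grasp point.
Start: joints at [-69.523, 20.225, 93.587, -0, 66.188, -0.138], TCP at [0.22, -0.585, 0.215] pointing down, gripper open.
Joint ranges: [-150.9, 150.9], [-52.94, 120.26], [3.33, 152.33], [-74.26, 254.26], [0, 154.13], [-172.89, 172.89]. Speed limits (degrees/s): [127.2, 127.2, 159.86, 180, 180, 180].

### API

Orientations are given as [roll, pitch, yaw] about the fixed x, y, z axes, in that order (R = Rz(yaw) Ry(pitch) Rx(roll)).
In Python, from plant import readout, snapshot, job gives the robot as it stands. The module is installed in compiled form; this text tells all that it offers.
- The arm moves only by the tool servo_tool, never from a script. Its arguments are lists of equal length, an entry for each row: "delta_pos": the shift along the tool's x, y, z in m, a list of three; "roll": the turn about the tool's z in rad. A call has exactly 5 rows; each row is the pose to reach, as a shift and turn from the pose commanded when the call began, along the tool's axes at that moment; what a row does not reach only later rows make up. A row lasts 1/10 s, in which the tool goes at most 50 mm and 8.59 degrees, less where a joint would pass 70% of its speed; a pose out of reach is approached as far as the arm can. A call with a gripper value outside its range is refused whole. "claw" is the opening in per cent of the stroke, from 0 (shut) to 100 (fully open), set as the call begins (left out, the last holds). The fingers move at their own pace and stop on an object; the grip force is fixed at half the most. Time passes only in rows, so rows that repeat a pose let the fingers close, or fill a call up. It gives the time, the measured TCP pose, the force and the opening at its end, in the units of the state.
- readout.get_obs(): the state, without advancing time (a new reading comes with each control period).
- snapshot(name): name is "scene" or "top" or "wrist"; returns a dict with "img" (420x560x3 uint8, red, green, blue), "range_z" (420x560 float32, m along the optical axis (not along the pixel's ray), 0 where there is no reading), "K" (3x3 intrinsics, pixels), "k1" (the pictures are not rectified: a ray, as slopes to the right and down, at radius r is drawn at 1 + k1 r^2 times it, then the intrinsics apply), "extrinsics" (4x4, takes a point from camera to world coordinates); the wrist camera has in their place "T_tool_cam" (4x4, takes a point from camera to tool coordinates, whose origin is the TCP and whose axes are the flange's). Camera axes: x right, y up, looking along -z (the intrinsics and any distortion apply to the point x, -y, -z); pixel columns grow to the right and rows downward; lengths in m; the calibration is good to about 2 mm. A picture is of the moment at which its call begins: read the wrist's pose just before it.
- job.sign_off(): hands the job in, once; it reports no verdict.
The state is a dict: "clock": time; "qpos": joint angles; "dq": joint speeds; "joint_efforts": joint torques, N m; "tcp_pos": TCP position; "eef_rot": TCP orientation; "force": force on the tool from outside, world axes, zero at the start; "torque": the same for the moment, N m; "finger_gap": finger opening in m.
Only numpy, scipy, OpenCV 4.12 (cv2) and the standard library are available. Lean on these libraries where they do the work, as an engineer would, in place of code of your own. Each camera call takes 0.05 s, during which the arm holds its last target. There are 200 camera calls.

## Working session

There is one attempt and no reset: what is moved stays moved. The work goes in short steps, Python scripts to look and compute and a tool call to move; the robot and the scene stay as the last step left them, time stands still between calls to the robot, and variables do not carry over. Pictures are saved under pics/ and viewed, about 12 in all and at most 16, crops included, and the job is handed in when it is done.

Besides the shell and the picture viewer there is one more tool, called after "Call:" by a JSON object that holds its "api" and its "payload", one argument or row to a line. servo_tool: Moves the arm, as the interface text tells. Its arguments: {"type":"object","properties":{"delta_pos":{"type":"array"},"roll":{"type":"array"},"claw":{"type":"number"}},"required":["delta_pos","roll"]}

```bash
mkdir -p pics; cat > h.py <<'E'
import numpy as np, cv2
from plant import readout, snapshot, job
from scipy.spatial.transform import Rotation as R
def tool():
    o=readout.get_obs(); T=np.eye(4); T[:3,:3]=R.from_euler('xyz',o['eef_rot'],degrees=True).as_matrix(); T[:3,3]=o['tcp_pos']; return T
def look(name,f=None):
    T=tool(); s=snapshot(name)
    E=T@s['T_tool_cam'] if name=='wrist' else s['extrinsics']
    if f: cv2.imwrite('pics/'+f,s['img'][:,:,::-1])
    h,w=s['range_z'].shape; K=s['K']
    v,u=np.mgrid[:h,:w].astype(float); D=np.array([s['k1'],0,0,0,0.])
    p=cv2.undistortPoints(np.stack([u,v],-1).reshape(-1,1,2),K,D).reshape(h,w,2)
    z=s['range_z']; P=np.stack([p[...,0]*z,-p[...,1]*z,-z],-1)
    W=P@E[:3,:3].T+E[:3,3]; W[z==0]=np.nan
    return s['img'],W
def ortho(img,W,x0,x1,y0,y1,res=0.001):
    # top-down map: rows = x decreasing, cols = y decreasing
    H=int((x1-x0)/res);Wd=int((y1-y0)/res)
    o=np.zeros((H,Wd,3),np.uint8);hz=np.full((H,Wd),-1.)
    m=np.isfinite(W[...,0]); p=W[m];c=img[m]
    r=((x1-p[:,0])/res).astype(int);q=((y1-p[:,1])/res).astype(int)
    k=(r>=0)&(r<H)&(q>=0)&(q<Wd); idx=np.argsort(p[k,2])
    o[r[k][idx],q[k][idx]]=c[k][idx];hz[r[k][idx],q[k][idx]]=p[k,2][idx]
    return o,hz
E
python3 - <<'E'
from h import *
o=readout.get_obs();print({k:np.round(v,3) for k,v in o.items()})
img,W=look('top','top0.png'); np.savez('top0.npz',img=img,W=W)
img2,W2=look('scene','scene0.png')
for r in range(20,420,50): print([ (np.round(W[r,c],2)).tolist() for c in range(30,560,100)])
E
```

```text
{'clock': np.float64(0.0), 'qpos': array([-6.9521e+01,  2.0261e+01,  9.3627e+01, -1.0000e-03,  6.6188e+01,
       -1.3700e-01]), 'dq': array([ 0.022, -0.012,  0.051,  0.012, -0.042, -0.021]), 'joint_efforts': array([-1.0000e-03, -5.9385e+01, -3.3421e+01,  7.0000e-02,  2.3000e-02,
       -0.0000e+00]), 'tcp_pos': array([ 0.22 , -0.585,  0.214]), 'eef_rot': array([-1.79924e+02,  1.00000e-03,  2.06170e+01]), 'force': array([-0.39 ,  0.66 , -0.537]), 'torque': array([-0.01,  0.01, -0.05]), 'finger_gap': np.float64(0.092)}
[[1.5, 1.03, -0.43], [1.49, 0.62, -0.48], [1.5, 0.22, -0.53], [1.5, -0.19, -0.55], [1.5, -0.6, -0.55], [1.49, -1.03, -0.53]]
[[1.46, 1.23, -0.75], [1.42, 0.72, -0.75], [1.39, 0.25, -0.75], [1.38, -0.2, -0.75], [1.38, -0.66, -0.76], [1.39, -1.14, -0.76]]
[[0.87, 0.65, -0.0], [0.85, 0.37, -0.0], [0.85, 0.12, -0.0], [0.84, -0.12, 0.0], [0.84, -0.36, 0.0], [0.84, -0.62, -0.0]]
[[0.74, 0.63, -0.0], [0.73, 0.37, -0.0], [0.72, 0.12, 0.0], [0.71, -0.11, 0.0], [0.71, -0.35, -0.0], [0.71, -0.6, 0.0]]
[[0.6, 0.58, 0.06], [0.6, 0.36, -0.0], [0.6, 0.12, 0.0], [0.6, -0.11, 0.0], [0.59, -0.34, 0.0], [0.59, -0.58, 0.01]]
[[0.49, 0.61, -0.0], [0.49, 0.35, 0.02], [0.49, 0.12, -0.0], [0.48, -0.11, 0.0], [0.48, -0.32, 0.04], [0.47, -0.57, -0.0]]
[[0.37, 0.6, -0.0], [0.37, 0.35, 0.0], [0.37, 0.12, -0.0], [0.37, -0.1, 0.0], [0.37, -0.33, -0.0], [0.36, -0.56, 0.0]]
[[0.25, 0.6, 0.0], [0.26, 0.35, -0.0], [0.26, 0.12, -0.0], [0.26, -0.1, -0.0], [0.26, -0.32, -0.0], [0.24, -0.56, -0.0]]
```

View pics/top0.png

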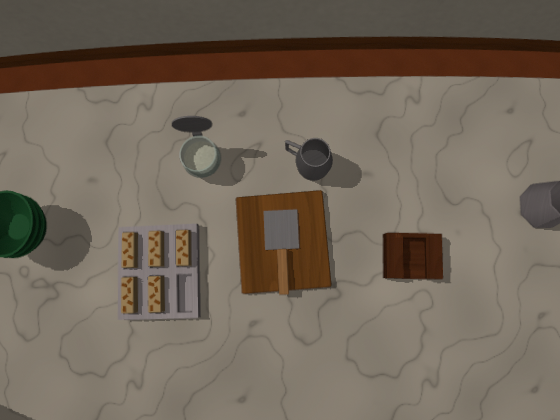

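View pics/scene0.png

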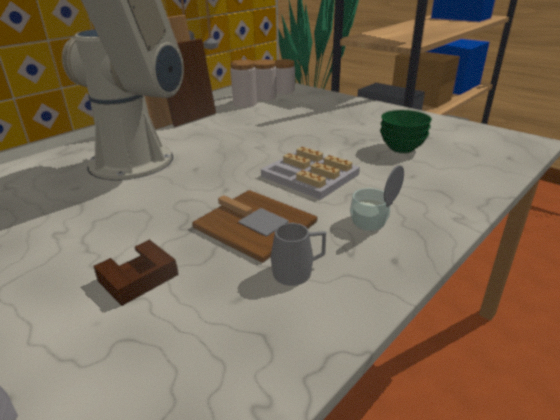

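The top view shows the mould at (160,272) with 5 bars and its lower-right cavity empty. The board is at (283,243), with the spatula blade at (281,230) and handle at (283,270). The holder is at (413,256), the jug at (314,158) and the bowl at (200,155).

```bash
cat > meas.py <<'E'
from h import *
d=np.load('top0.npz');img=d['img'];W=d['W']
hsv=cv2.cvtColor(img,cv2.COLOR_RGB2HSV)
def box(u0,u1,v0,v1,zlo,zhi,extra=None,n=''):
    m=np.zeros(img.shape[:2],bool);m[v0:v1,u0:u1]=1
    m&=(W[...,2]>zlo)&(W[...,2]<zhi)
    if extra is not None:m&=extra
    k,l,st,_=cv2.connectedComponentsWithStats(m.astype(np.uint8))
    for i in range(1,k):
        if st[i,4]<60: continue
        p=W[l==i]; r=cv2.minAreaRect((p[:,:2]*1000).astype(np.float32))
        print(n,'area',st[i,4],'c',np.round(r[0],1),'size',np.round(r[1],1),'ang',round(r[2],2),'z',np.round(np.median(p[:,2]),4))
box(225,345,180,305,.011,.05,n='board')
box(225,345,180,305,.0198,.026,n='blade?')
box(225,345,180,305,.029,.05,n='handle')
box(370,455,220,290,.032,.05,n='holder')
box(110,210,215,330,.015,.032,n='mould')
box(110,210,215,330,.034,.05,n='bars')
box(160,225,105,185,.02,.2,n='bowl'); box(280,345,125,190,.02,.2,n='jug')
E
python3 meas.py
```

```text
board area 8657 c [544.9   0.6] size [227.7 200.7] ang 3.78 z 0.0177
blade? area 1099 c [575.    3.2] size [90.7 77.4] ang 3.23 z 0.0215
handle area 465 c [4.805e+02 3.000e-01] size [98.4 22. ] ang 1.52 z 0.0349
holder area 1685 c [ 509.3 -287.6] size [125.3  99.8] ang 87.48 z 0.0392
mould area 4434 c [483.2 283.5] size [210.5 186.8] ang 1.7 z 0.023
bars area 472 c [534.4 285.2] size [78.4 31.4] ang 3.19 z 0.0411
bars area 488 c [535.6 220.8] size [77.6 29.9] ang 1.45 z 0.041
bars area 467 c [531.6 347.3] size [79.4 31.8] ang 2.93 z 0.041
bars area 494 c [431.  344.2] size [79.  31.4] ang 0.33 z 0.0409
bars area 499 c [433.7 281.5] size [78.9 30. ] ang 2.06 z 0.0412
bowl area 1936 c [744.8 183.5] size [97.5 86. ] ang 2.89 z 0.0507
jug area 967 c [736.2 -67.9] size [101.7  80.9] ang 29.49 z 0.0688
```

Call:
{"api": "servo_tool", "payload": {
  "delta_pos": [
    [0.03,-0.03,0.001],
    [0.07,-0.066,0.002],
    [0.11,-0.104,0.003],
    [0.15,-0.142,0.004],
    [0.182,-0.172,0.005]
  ],
  "roll": [0.06,0.13,0.2,0.27,0.328]
}}

```text
clock: 0.6
tcp_pos: [0.3266, -0.3653, 0.2095]
eef_rot: [-180.0, 0.0, 1.6]
force: [1.2, -0.4, 0.5]
finger_gap: 0.0919
```

Call:
{"api": "servo_tool", "payload": {
  "delta_pos": [
    [0.019,-0.036,0.001],
    [0.038,-0.072,0.002],
    [0.056,-0.107,0.003],
    [0.075,-0.142,0.004],
    [0.093,-0.177,0.004]
  ],
  "roll": [0,0,0,0,0]
}}

```text
clock: 1.1
tcp_pos: [0.4139, -0.1856, 0.2056]
eef_rot: [-180.0, 0.0, 1.8]
force: [-0.2, 1.0, 0.9]
finger_gap: 0.092
```

Call:
{"api": "servo_tool", "payload": {
  "delta_pos": [
    [0.022,-0.042,0.001],
    [0.044,-0.084,0.002],
    [0.066,-0.126,0.003],
    [0.085,-0.162,0.004],
    [0.093,-0.177,0.004]
  ],
  "roll": [0,0,0,0,0]
}}

```text
clock: 1.6
tcp_pos: [0.5019, -0.0044, 0.2015]
eef_rot: [-180.0, -0.0, 2.0]
force: [-0.3, -0.5, -1.4]
finger_gap: 0.092
```

```bash
cat >> h.py <<'E'
def move(tx,ty,tz,yaw):
    "tool-frame shift and roll to a world TCP pose"
    T=tool(); d=T[:3,:3].T@(np.array([tx,ty,tz])-T[:3,3]); o=readout.get_obs()
    dy=(o['eef_rot'][2]-yaw+180)%360-180
    print('t',round(float(o['clock']),2),'tcp',np.round(o['tcp_pos'],4),'rot',np.round(o['eef_rot'],2),'gap',round(float(o['finger_gap']),4),'F',np.round(o['force'],1))
    print('delta',np.round(d,4),'roll',round(np.radians(dy),4))
E
python3 - <<'E'
from h import *
img,W=look('wrist','w1.png')
move(.5055,.001,.03,1.8)
m=(W[...,2]>.03)&(W[...,2]<.045); 
k,l,st,_=cv2.connectedComponentsWithStats(m.astype(np.uint8))
for i in range(1,k):
    if st[i,4]>300:
        r=cv2.minAreaRect((W[l==i][:,:2]*1000).astype(np.float32));print(st[i],r,np.median(W[l==i][:,2]))
E
```

```text
t 1.65 tcp [ 0.5025 -0.0037  0.2015] rot [-1.7993e+02 -3.0000e-02  1.9500e+00] gap 0.0918 F [0.5 1.3 0.3]
delta [ 0.0031 -0.0044  0.1715] roll 0.0027
[   0  111   24   80 1301] ((533.0511474609375, 272.2580261230469), (16.178483963012695, 80.27702331542969), 81.84803009033203) 0.039559095280419676
[  35  112   50   80 2844] ((534.963134765625, 222.25079345703125), (79.69035339355469, 31.55803680419922), 2.4723339080810547) 0.04154509569553
[ 476  142   84   96 4065] ((511.1341552734375, -253.4045867919922), (57.976741790771484, 100.14846801757812), 87.23499298095703) 0.0402657536370678
[ 265  164   21   89 1774] ((481.1643371582031, 0.5483188629150391), (99.06610870361328, 21.789113998413086), 1.2622554302215576) 0.0358192082596393
[   0  207   41   72 2317] ((433.7958679199219, 282.71649169921875), (80.24591064453125, 31.74745750427246), 0.23545502126216888) 0.0413668969665662
```

View pics/w1.png

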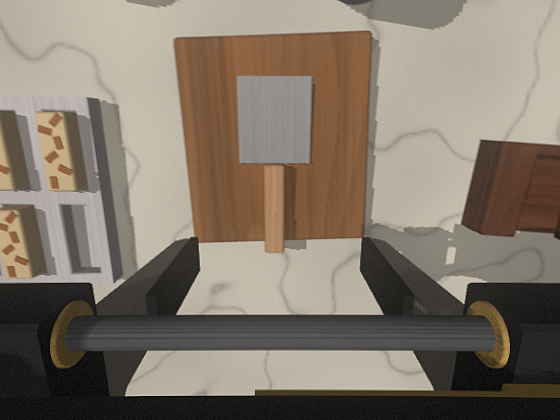

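The wrist view shows the handle centred on (275,208) between the fingers, with the blade at (275,120). I'll go down on it.

Call:
{"api": "servo_tool", "payload": {
  "delta_pos": [
    [0.0035,-0.0048,0.04],
    [0.0035,-0.0048,0.08],
    [0.0035,-0.0048,0.115],
    [0.0035,-0.0048,0.13],
    [0.0035,-0.0048,0.14]
  ],
  "roll": [0.004,0.004,0.004,0.004,0.004],
  "claw": 60
}}

```text
clock: 2.15
tcp_pos: [0.503, -0.0029, 0.0601]
eef_rot: [-180.0, 0.2, 1.6]
force: [0.5, -0.6, 0.3]
finger_gap: 0.0558
```

Call:
{"api": "servo_tool", "payload": {
  "delta_pos": [
    [0,0,0.01],
    [0,0,0.02],
    [0,0,0.03],
    [0,0,0.037],
    [0,0,0.04]
  ],
  "roll": [0,0,0,0,0]
}}

```text
clock: 2.65
tcp_pos: [0.5041, -0.0025, 0.0212]
eef_rot: [-180.0, 0.0, 1.6]
force: [-0.0, 0.5, 1.1]
finger_gap: 0.0552
```

Call:
{"api": "servo_tool", "payload": {
  "delta_pos": [
    [0,0,0],
    [0,0,0],
    [0,0,0],
    [0,0,0],
    [0,0,0]
  ],
  "roll": [0,0,0,0,0],
  "claw": 0
}}

```text
clock: 3.15
tcp_pos: [0.5045, -0.0025, 0.0221]
eef_rot: [-180.0, -0.0, 1.6]
force: [-1.0, 0.8, 2.9]
finger_gap: 0.0217
```

Call:
{"api": "servo_tool", "payload": {
  "delta_pos": [
    [0,0,0],
    [0,0,0],
    [0,0,0],
    [0,0,0],
    [0,0,0]
  ],
  "roll": [0,0,0,0,0]
}}

```text
clock: 3.65
tcp_pos: [0.5045, -0.0024, 0.0221]
eef_rot: [-180.0, -0.0, 1.6]
force: [-0.7, 1.8, 6.2]
finger_gap: 0.0217
```

Call:
{"api": "servo_tool", "payload": {
  "delta_pos": [
    [0,0,-0.01],
    [0,0,-0.03],
    [0,0,-0.05],
    [0,0,-0.065],
    [0,0,-0.07]
  ],
  "roll": [0,0,0,0,0]
}}

```text
clock: 4.15
tcp_pos: [0.5051, -0.0026, 0.0935]
eef_rot: [180.0, -0.1, 1.6]
force: [1.0, -0.5, -1.5]
finger_gap: 0.0221
```

```bash
cat > spat.py <<'E'
from h import *
import sys
T=tool(); img,W=look('wrist',sys.argv[1]); np.savez('w.npz',img=img,W=W)
L=(W-T[:3,3])@T[:3,:3]   # tool coords
x,y,z=L[...,0],L[...,1],L[...,2]
m=(np.abs(z)<.02)&(x>.03)&(x<.15)&(np.abs(y)<.07)
k,l,st,_=cv2.connectedComponentsWithStats(m.astype(np.uint8)); i=1+np.argmax(st[1:,4])
p=L[l==i]; r=cv2.minAreaRect((p[:,:2]*1000).astype(np.float32)); print('blade tool mm',r,st[i])
A=np.c_[p[:,:2],np.ones(len(p))]; c=np.linalg.lstsq(A,p[:,2],rcond=None)[0]; print('plane z=',c)
E
cat >> spat.py <<'E'
m=(W[...,2]>.036)&(W[...,2]<.045)&(W[...,1]<-.2)
q=W[m][:,:2]*1000
if len(q)>300:print('holder',cv2.minAreaRect(q.astype(np.float32)))
E
python3 spat.py w2.png; python3 -c "
from h import *;move(.42,-.2855,.05,-2.5)"
```

```text
blade tool mm ((72.06404876708984, -1.7940521240234375), (76.31704711914062, 85.02519989013672), 89.1983413696289) [  197    28   159   174 25568]
plane z= [ 3.10450821e-03 -2.05992033e-03  3.55062458e-05]
t 4.2 tcp [ 0.505  -0.0025  0.0934] rot [ 1.7999e+02 -1.3000e-01  1.6000e+00] gap 0.0215 F [ 0.1  0.7 -0.6]
delta [-0.093   0.2805  0.0432] roll 0.0715
```

View pics/w2.png

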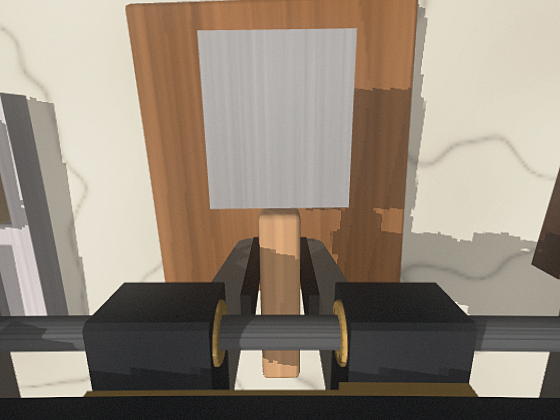

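Spatula is held level: handle runs up the middle (280,290), blade at (278,120). Next, to in front of the holder mouth.

Call:
{"api": "servo_tool", "payload": {
  "delta_pos": [
    [-0.01,0.014,0],
    [-0.03,0.042,0],
    [-0.052,0.073,0],
    [-0.074,0.104,0],
    [-0.096,0.135,0]
  ],
  "roll": [0,0,0,0,0]
}}

```text
clock: 4.7
tcp_pos: [0.4096, -0.1412, 0.0909]
eef_rot: [-180.0, 0.1, 1.6]
force: [0.4, -0.5, -1.3]
finger_gap: 0.0218
```

Call:
{"api": "servo_tool", "payload": {
  "delta_pos": [
    [-0.022,0.031,0],
    [-0.044,0.062,0],
    [-0.066,0.093,0],
    [-0.085,0.12,0],
    [-0.096,0.136,0]
  ],
  "roll": [0.02,0.04,0.06,0.072,0.072]
}}

```text
clock: 5.2
tcp_pos: [0.3171, -0.2799, 0.0909]
eef_rot: [-180.0, 0.1, -2.6]
force: [-0.2, -0.1, -1.9]
finger_gap: 0.0217
```

Call:
{"api": "servo_tool", "payload": {
  "delta_pos": [
    [0,0,0.005],
    [0,0,0.01],
    [0,0,0.015],
    [0,0,0.02],
    [0,0,0.02]
  ],
  "roll": [0,0,0,0,0]
}}

```text
clock: 5.7
tcp_pos: [0.3198, -0.2777, 0.0709]
eef_rot: [-179.9, 0.1, -2.5]
force: [-0.1, 0.4, -0.8]
finger_gap: 0.0216
```

```bash
python3 spat.py w3.png; python3 -c "
from h import *;move(.32,-.2793,.018,-2.5)
d=np.load('top0.npz')
W=d['W'];m=(W[...,2]>.032)&(W[...,2]<.05);m[:220]=0;m[290:]=0;m[:,:370]=0;m[:,455:]=0
"
```

```text
blade tool mm ((71.99481201171875, -1.8472709655761719), (76.63265228271484, 84.98566436767578), 89.17998504638672) [  197    28   159   174 25522]
plane z= [ 3.20157221e-03 -2.04051201e-03  2.56149602e-05]
t 5.75 tcp [ 0.3199 -0.2779  0.0712] rot [-1.7996e+02  5.0000e-02 -2.4600e+00] gap 0.0216 F [-0.3  0.1 -1.7]
delta [0.0002 0.0014 0.0532] roll 0.0007
```

View pics/w3.png

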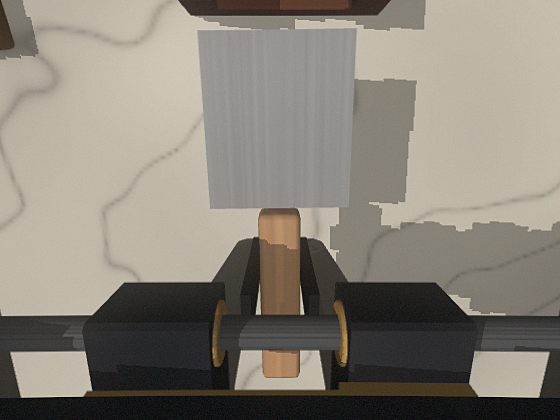

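The wrist view shows the holder's front edge across the top, columns 180–395, with the blade at 198–355. I'll compare the two laterally in tool coordinates.

```bash
python3 - <<'E'
from h import *
d=np.load('w.npz');W=d['W'];T=tool()
L=(W-T[:3,3])@T[:3,:3]*1000
m=(W[...,2]>.034)&(W[...,2]<.044)&(L[...,0]>110)
for r in range(0,16,2):
    c=np.where(m[r,:])[0]
    if len(c)>5: print(r,c[0],c[-1],np.round(L[r,c[0]],1),np.round(L[r,c[-1]],1), 'mid',np.round((L[r,c[0]]+L[r,c[-1]])/2,1))
e=[];
for c in range(210,380,10):
    rr=np.where(m[:40,c])[0]
    if len(rr): e.append(L[rr[-1],c])
e=np.array(e);print(np.round(e,1)[::4]);print(np.degrees(np.polyfit(e[:,1],e[:,0],1)[0]))
p=L[29:30,190:365][0];print(np.round(L[40,200:356:50],1)); print(np.round(L[35,205],1),np.round(L[35,350],1))
E
```

```text
[]Traceback (most recent call last):
  File "<stdin>", line 12, in <module>
IndexError: too many indices for array: array is 1-dimensional, but 2 were indexed
```

```bash
python3 - <<'E'
from h import *
d=np.load('w.npz');W=d['W'];T=tool()
L=(W-T[:3,3])@T[:3,:3]*1000
for r in (0,4,8,12,16,22): print(r,[np.round(np.r_[L[r,c,:2],W[r,c,2]*1000]).tolist() for c in (170,182,186,195,210,240,280,330,375,385,395)])
E
```

```text
0 [[148.0, -73.0, 0.0], [140.0, -58.0, 26.0], [139.0, -55.0, 29.0], [140.0, -50.0, 27.0], [140.0, -42.0, 27.0], [144.0, -26.0, 13.0], [145.0, -1.0, 12.0], [145.0, 31.0, 11.0], [140.0, 55.0, 26.0], [140.0, 61.0, 27.0], [148.0, 75.0, 0.0]]
4 [[146.0, -73.0, -0.0], [140.0, -60.0, 20.0], [139.0, -57.0, 21.0], [140.0, -52.0, 21.0], [139.0, -43.0, 21.0], [143.0, -26.0, 11.0], [142.0, -1.0, 12.0], [142.0, 31.0, 13.0], [140.0, 57.0, 20.0], [140.0, 63.0, 19.0], [146.0, 75.0, 1.0]]
8 [[144.0, -73.0, -0.0], [144.0, -65.0, -0.0], [139.0, -59.0, 14.0], [139.0, -53.0, 15.0], [139.0, -44.0, 14.0], [141.0, -26.0, 11.0], [140.0, -1.0, 12.0], [140.0, 31.0, 13.0], [139.0, 58.0, 14.0], [144.0, 69.0, -0.0], [144.0, 75.0, 0.0]]
12 [[141.0, -73.0, 1.0], [141.0, -66.0, 0.0], [141.0, -63.0, 1.0], [139.0, -55.0, 7.0], [139.0, -46.0, 7.0], [139.0, -26.0, 7.0], [140.0, -1.0, 7.0], [140.0, 32.0, 6.0], [139.0, 60.0, 7.0], [141.0, 69.0, 0.0], [141.0, 75.0, 0.0]]
16 [[139.0, -74.0, 0.0], [139.0, -66.0, 1.0], [139.0, -63.0, 0.0], [139.0, -57.0, 0.0], [139.0, -47.0, 1.0], [139.0, -27.0, -0.0], [139.0, -1.0, 0.0], [139.0, 33.0, -1.0], [139.0, 63.0, -0.0], [139.0, 69.0, -1.0], [139.0, 76.0, -1.0]]
22 [[136.0, -74.0, -0.0], [136.0, -66.0, -1.0], [136.0, -64.0, -0.0], [136.0, -57.0, -0.0], [136.0, -47.0, 0.0], [136.0, -27.0, 0.0], [136.0, -1.0, -0.0], [135.0, 33.0, 1.0], [135.0, 63.0, 1.0], [135.0, 69.0, 0.0], [135.0, 76.0, 1.0]]
```

```bash
python3 - <<'E'
from h import *
d=np.load('w.npz');W=d['W'];T=tool()
L=(W-T[:3,3])@T[:3,:3]*1000
for r in (2,4,6,8,10):
    c=np.where((W[r,:,2]>.004)&(L[r,:,0]<141)&(np.abs(L[r,:,1])<80))[0]; print(r,c[0],c[-1],L[r,c[0]].round(1),L[r,c[-1]].round(1),(L[r,c[0],1]+L[r,c[-1],1])/2)
for r in (35,60,120,180,200):
    c=np.where((W[r,:,2]>.05)&(np.abs(L[r,:,1])<60))[0]; print(r,c[0],c[-1],L[r,c[0]].round(1),L[r,c[-1]].round(1),(L[r,c[0],1]+L[r,c[-1],1])/2)
E
```

```text
2 180 388 [140.  -60.3  48.8] [139.5  63.2  46.9] 1.4398175449298485
4 182 386 [139.6 -59.8  50.8] [140.   63.5  51.7] 1.8748315289071336
6 183 384 [139.8 -60.3  54.7] [139.7  63.1  54.1] 1.4097448796280077
8 184 382 [139.3 -60.3  56.8] [139.9  63.2  58.4] 1.4366350382018034
10 186 381 [139.5 -60.2  60.8] [139.4  63.3  60.5] 1.5392179576057323
35 197 355 [111.4 -40.6   1.6] [111.   34.8  -0.3] -2.9104436436241485
60 200 354 [100.3 -39.8   1.1] [100.4  35.5   1.6] -2.189303422389557
120 204 351 [ 72.2 -39.4   0. ] [72.2 35.5  0.6] -1.9797353713125894
180 208 349 [ 41.3 -39.3   0.3] [41.2 36.3  0.8] -1.4921632710076231
200 210 348 [ 30.  -39.    1.3] [30.2 36.3  0.5] -1.3630376176377972
```

Call:
{"api": "servo_tool", "payload": {
  "delta_pos": [
    [0,0.0024,0.012],
    [0,0.0024,0.03],
    [0,0.0024,0.043],
    [0,0.0024,0.05],
    [0,0.0024,0.0525]
  ],
  "roll": [0.015,0.015,0.015,0.015,0.015]
}}

```text
clock: 6.25
tcp_pos: [0.3195, -0.2808, 0.0184]
eef_rot: [-180.0, 0.1, -3.4]
force: [0.1, -0.8, -0.7]
finger_gap: 0.022
```

Call:
{"api": "servo_tool", "payload": {
  "delta_pos": [
    [0.008,-0.0001,0],
    [0.016,-0.0002,0],
    [0.024,-0.0003,0],
    [0.032,-0.0004,0],
    [0.038,-0.0005,0]
  ],
  "roll": [0,0,0,0,0]
}}

```text
clock: 6.75
tcp_pos: [0.3496, -0.2796, 0.0179]
eef_rot: [-179.7, 1.0, -3.2]
force: [-43.3, -13.1, 7.6]
finger_gap: 0.022
```

```bash
python3 - <<'E'
from h import *
move(.4,-.283,.0185,-3.3)
T=tool(); img,W=look('wrist','w4.png')
L=(W-T[:3,3])@T[:3,:3]*1000
for r in (0,2,4,6,8,40,120,200): print(r,[np.round(np.r_[L[r,c,:2],W[r,c,2]*1000]).tolist() for c in (150,170,190,200,210,240,280,330,350,360,375,395)])
E
```

```text
t 6.75 tcp [ 0.3496 -0.2796  0.0179] rot [-179.66    0.95   -3.18] gap 0.022 F [-43.3 -13.1   7.6]
delta [ 0.0505  0.0006 -0.0015] roll 0.002
0 [[118.0, -52.0, 40.0], [118.0, -44.0, 42.0], [118.0, -37.0, 39.0], [118.0, -32.0, 41.0], [118.0, -29.0, 39.0], [128.0, -20.0, 11.0], [127.0, -1.0, 12.0], [127.0, 23.0, 11.0], [118.0, 27.0, 40.0], [118.0, 31.0, 40.0], [118.0, 37.0, 40.0], [118.0, 45.0, 40.0]]
2 [[117.0, -53.0, 40.0], [118.0, -45.0, 39.0], [118.0, -37.0, 39.0], [117.0, -32.0, 41.0], [117.0, -28.0, 41.0], [126.0, -20.0, 13.0], [126.0, -1.0, 12.0], [126.0, 23.0, 12.0], [117.0, 27.0, 40.0], [118.0, 32.0, 39.0], [117.0, 37.0, 40.0], [117.0, 45.0, 40.0]]
4 [[117.0, -53.0, 39.0], [117.0, -45.0, 40.0], [117.0, -37.0, 39.0], [117.0, -33.0, 40.0], [117.0, -29.0, 40.0], [126.0, -20.0, 12.0], [125.0, -1.0, 12.0], [125.0, 23.0, 13.0], [116.0, 27.0, 41.0], [117.0, 32.0, 38.0], [117.0, 37.0, 40.0], [117.0, 45.0, 40.0]]
6 [[116.0, -53.0, 40.0], [116.0, -45.0, 40.0], [116.0, -37.0, 40.0], [116.0, -33.0, 39.0], [116.0, -29.0, 40.0], [125.0, -20.0, 12.0], [124.0, -1.0, 13.0], [125.0, 24.0, 10.0]
[... 394 characters left out ...]
[109.0, -44.0, 15.0], [110.0, -40.0, 12.0], [110.0, -35.0, 12.0], [110.0, -20.0, 11.0], [110.0, -1.0, 13.0], [110.0, 24.0, 10.0], [110.0, 34.0, 11.0], [111.0, 39.0, 8.0], [111.0, 47.0, 8.0], [111.0, 57.0, 7.0]]
120 [[72.0, -73.0, 1.0], [72.0, -62.0, 0.0], [72.0, -51.0, -1.0], [72.0, -45.0, -1.0], [72.0, -40.0, -1.0], [72.0, -22.0, 8.0], [72.0, -1.0, 9.0], [72.0, 26.0, 9.0], [72.0, 37.0, 9.0], [72.0, 44.0, -0.0], [72.0, 53.0, -0.0], [72.0, 64.0, -0.0]]
200 [[26.0, -78.0, 1.0], [26.0, -67.0, -0.0], [26.0, -54.0, 0.0], [26.0, -48.0, 0.0], [26.0, -43.0, -1.0], [30.0, -23.0, 14.0], [30.0, -0.0, 14.0], [30.0, 27.0, 14.0], [27.0, 41.0, 2.0], [27.0, 47.0, 1.0], [26.0, 56.0, -0.0], [26.0, 68.0, 0.0]]
```

View pics/w4.png

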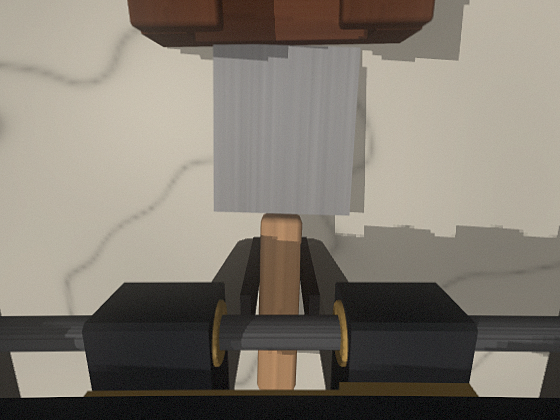

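The tip caught the holder's lip: the holder front is at row ~40 and the blade is dipping. I'll back off, raise and re-measure the blade.

Call:
{"api": "servo_tool", "payload": {
  "delta_pos": [
    [-0.01,0,0],
    [-0.02,0,0],
    [-0.038,0.0005,-0.01],
    [-0.038,0.0005,-0.03],
    [-0.038,0.0005,-0.04]
  ],
  "roll": [0,0,0,0,0]
}}

```text
clock: 7.3
tcp_pos: [0.3204, -0.2817, 0.0607]
eef_rot: [179.9, -0.1, -3.4]
force: [0.9, -0.5, -0.3]
finger_gap: 0.0219
```

```bash
python3 spat.py w5.png; cat > edges.py <<'E'
from h import *
d=np.load('w.npz');W=d['W'];T=tool()
L=(W-T[:3,3])@T[:3,:3]*1000
for r in (2,4,6,8,10):
    c=np.where((W[r,:,2]>.004)&(L[r,:,0]<150)&(np.abs(L[r,:,1])<80))[0]
    if len(c): print(r,c[0],c[-1],L[r,c[0]].round(1),L[r,c[-1]].round(1),(L[r,c[0],1]+L[r,c[-1],1])/2)
for r in range(40,210,20):
    c=np.where((L[r,:,2]<20)&(np.abs(L[r,:,1])<60)&(L[r,:,2]>-20))[0]
    if len(c): print(r,c[0],c[-1],L[r,c[0]].round(1),L[r,c[-1]].round(1),round((L[r,c[0],1]+L[r,c[-1],1])/2,2),'zmed',np.median(L[r,c,2]).round(2))
move(.32,-.2793,.03,-3.3)
E
python3 edges.py
```

```text
blade tool mm ((69.81265258789062, -0.05295562744140625), (80.23241424560547, 76.13057708740234), 0.46516987681388855) [  209    45   146   155 21700]
plane z= [ 0.10938336 -0.00534103  0.0006079 ]
2 166 377 [136.7 -66.5  41.4] [139.3  56.8  49.4] -4.838775448659796
4 168 375 [136.8 -66.5  44.9] [139.4  56.7  53.2] -4.8875657243058335
6 170 374 [136.5 -66.2  47.3] [139.   56.7  55.2] -4.723551901106305
8 172 373 [136.6 -66.2  51.2] [138.4  56.7  57. ] -4.774547360124529
10 173 325 [136.7 -66.8  54.8] [137.8  27.1  58.2] -19.838663115238173
60 209 354 [101.7 -38.2  13.8] [101.4  37.3  12.6] -0.42 zmed 12.9
80 210 353 [ 91.7 -37.9  12. ] [91.7 37.2 11.7] -0.32 zmed 11.82
100 210 352 [ 81.8 -38.4  11.8] [81.7 37.3 11.4] -0.57 zmed 10.83
120 211 351 [ 71.5 -38.    9.6] [71.5 36.9  9.6] -0.53 zmed 9.58
140 211 350 [ 61.1 -38.2   7.6] [61.  37.   9.4] -0.61 zmed 8.47
160 211 350 [ 50.5 -38.7   7.3] [50.6 36.9  6.1] -0.92 zmed 7.18
180 212 349 [ 39.5 -38.7   6.8] [39.7 36.8  5.5] -0.92 zmed 6.13
200 212 348 [ 28.5 -39.    5.4] [28.6 36.7  4.6] -1.15 zmed 4.83
t 7.35 tcp [ 0.3213 -0.2824  0.0616] rot [179.86  -0.2   -3.41] gap 0.022 F [ 1.2 -1.8 -0.6]
delta [-0.0016 -0.0031  0.0316] roll -0.0018
```

Call:
{"api": "servo_tool", "payload": {
  "delta_pos": [
    [0,-0.0008,0.01],
    [0,-0.0008,0.025],
    [0,-0.0008,0.035],
    [0,-0.0008,0.041],
    [0,-0.0008,0.042]
  ],
  "roll": [-0.029,-0.029,-0.029,-0.029,-0.029]
}}

```text
clock: 7.85
tcp_pos: [0.3193, -0.2798, 0.0161]
eef_rot: [-179.9, 0.1, -1.7]
force: [-0.4, 0.3, 1.0]
finger_gap: 0.0215
```

Call:
{"api": "servo_tool", "payload": {
  "delta_pos": [
    [0,0,0.001],
    [0,0,0.002],
    [0,0,0.003],
    [0,0,0.004],
    [0,0,0.005]
  ],
  "roll": [0,0,0,0,0]
}}

```text
clock: 8.35
tcp_pos: [0.3201, -0.2806, 0.0125]
eef_rot: [180.0, -0.0, -1.7]
force: [-1.4, 0.3, 1.2]
finger_gap: 0.0215
```

Call:
{"api": "servo_tool", "payload": {
  "delta_pos": [
    [0,0,0.001],
    [0,0,0.002],
    [0,0,0.003],
    [0,0,0.004],
    [0,0,0.005]
  ],
  "roll": [0,0,0,0,0]
}}

```text
clock: 8.85
tcp_pos: [0.3198, -0.2803, 0.0072]
eef_rot: [180.0, -0.0, -1.7]
force: [-2.3, -1.0, 1.9]
finger_gap: 0.0214
```

Call:
{"api": "servo_tool", "payload": {
  "delta_pos": [
    [0,0,0],
    [0,0,0],
    [0,0,0],
    [0,0,0],
    [0,0,0]
  ],
  "roll": [0,0,0,0,0],
  "claw": 40
}}

```text
clock: 9.35
tcp_pos: [0.3199, -0.2804, 0.0073]
eef_rot: [180.0, -0.0, -1.7]
force: [0.1, 0.1, 0.1]
finger_gap: 0.037
```

```bash
python3 spat.py w6.png; python3 edges.py
```

```text
blade tool mm ((79.55670166015625, -0.0025787353515625), (139.99603271484375, 99.11844635009766), 89.99335479736328) [  136     0   291   201 53260]
plane z= [ 0.02167454 -0.00101001  0.00364942]
holder ((319.7132873535156, -279.74591064453125), (67.12681579589844, 20.865631103515625), 88.36412048339844)
40 161 401 [110.6 -59.9   7.3] [110.7  59.8   7.3] -0.04 zmed 3.77
60 163 398 [101.5 -59.7   7.2] [101.6  59.3   7.6] -0.2 zmed 3.72
80 165 398 [ 92.  -59.3   6.1] [92.1 60.   6.6] 0.34 zmed 3.71
100 166 396 [ 82.3 -59.7   6.1] [82.4 59.9  6.5] 0.08 zmed 3.74
120 168 393 [ 72.3 -60.    7.2] [72.3 59.5  7.3] -0.22 zmed 3.63
140 170 392 [ 62.  -59.8   7. ] [62.  59.9  7.2] 0.08 zmed 3.72
160 172 390 [ 51.2 -59.8   7.7] [51.2 59.9  7.3] 0.0 zmed 3.55
180 174 388 [ 40.1 -59.6   7.5] [40.3 59.4  6.3] -0.12 zmed 3.65
200 175 386 [ 28.7 -59.9   7.1] [28.8 59.4  6.6] -0.26 zmed 3.73
t 9.4 tcp [ 0.3199 -0.2803  0.0073] rot [180.    -0.    -1.73] gap 0.0369 F [-0.3 -0.2  0.3]
delta [ 0.0001 -0.001  -0.0227] roll 0.0274
```

Call:
{"api": "servo_tool", "payload": {
  "delta_pos": [
    [0.001,0,0.001],
    [0.002,0,0.002],
    [0.003,0,0.003],
    [0.003,0,0.0045],
    [0.003,0,0.0045]
  ],
  "roll": [0,0,0,0,0]
}}

```text
clock: 9.9
tcp_pos: [0.3227, -0.2803, 0.0025]
eef_rot: [-180.0, 0.0, -1.7]
force: [0.2, 0.4, -0.1]
finger_gap: 0.0366
```

Call:
{"api": "servo_tool", "payload": {
  "delta_pos": [
    [0,0,0],
    [0,0,0],
    [0,0,0],
    [0,0,0],
    [0,0,0]
  ],
  "roll": [0,0,0,0,0],
  "claw": 0
}}

```text
clock: 10.4
tcp_pos: [0.3228, -0.2804, 0.0028]
eef_rot: [-180.0, 0.0, -1.7]
force: [-0.3, 0.3, 0.0]
finger_gap: 0.0219
```

Call:
{"api": "servo_tool", "payload": {
  "delta_pos": [
    [0,0,0],
    [0,0,-0.005],
    [0,0,-0.02],
    [0,0,-0.04],
    [0,0,-0.05]
  ],
  "roll": [0,0,0,0,0]
}}

```text
clock: 10.9
tcp_pos: [0.3232, -0.2808, 0.0541]
eef_rot: [179.9, -0.1, -1.7]
force: [0.2, -0.2, -1.4]
finger_gap: 0.0218
```

Call:
{"api": "servo_tool", "payload": {
  "delta_pos": [
    [0,0,0],
    [0,0,0],
    [0,0,0],
    [0,0,0],
    [0,0,0]
  ],
  "roll": [0,0,0,0,0]
}}

```text
clock: 11.4
tcp_pos: [0.3225, -0.2802, 0.0523]
eef_rot: [-180.0, 0.0, -1.7]
force: [-0.2, 0.5, -1.4]
finger_gap: 0.0218
```

```bash
python3 spat.py w7.png; python3 edges.py
```

```text
blade tool mm ((69.05827331542969, -0.7813987731933594), (76.24446105957031, 78.10407257080078), 89.99752807617188) [  201    43   159   159 23666]
plane z= [ 0.0010402  -0.00139091 -0.00125848]
2 176 393 [137.7 -60.3  40.5] [136.4  63.2  36.3] 1.4220086287008868
4 178 391 [137.6 -60.1  43.6] [136.5  63.2  39.8] 1.5381081402447592
6 179 389 [137.7 -60.6  47.2] [135.8  62.5  40.9] 0.9432721890842757
8 187 387 [137.  -56.2  48.1] [136.4  62.9  46. ] 3.382480867796154
10 327 381 [135.9  27.6  47.5] [135.9  60.   47.7] 43.80116612959233
60 202 358 [100.1 -38.3  -1. ] [100.   36.8  -2.1] -0.74 zmed -1.12
80 203 356 [ 91.2 -38.4  -0.9] [91.2 36.7 -0.9] -0.86 zmed -1.08
100 204 355 [ 81.9 -38.5  -1.1] [82.  37.   0.1] -0.72 zmed -1.07
120 205 354 [ 72.3 -38.6  -0.8] [72.3 36.8 -1.4] -0.92 zmed -0.99
140 206 353 [ 62.4 -38.7  -1.1] [62.4 36.9 -1.4] -0.89 zmed -1.07
160 208 352 [ 52.2 -38.1  -1.7] [52.3 36.8 -2.2] -0.65 zmed -1.1
180 209 350 [ 41.7 -38.2  -1.8] [41.6 36.6 -1.4] -0.8 zmed -1.2
200 210 349 [ 30.4 -38.6  -0.2] [30.9 36.5 -2.2] -1.07 zmed -1.15
t 11.45 tcp [ 0.3226 -0.2802  0.0523] rot [-1.7997e+02  4.0000e-02 -1.7300e+00] gap 0.0217 F [-0.5 -0.6 -0.8]
delta [-0.0026 -0.0008  0.0223] roll 0.0273
```

Call:
{"api": "servo_tool", "payload": {
  "delta_pos": [
    [0,0.0008,0.01],
    [0,0.0008,0.022],
    [0,0.0008,0.03],
    [0,0.0008,0.033],
    [0,0.0008,0.033]
  ],
  "roll": [0.0105,0.0105,0.0105,0.0105,0.0105]
}}

```text
clock: 11.95
tcp_pos: [0.3225, -0.2809, 0.0191]
eef_rot: [-180.0, 0.1, -2.3]
force: [0.7, 0.6, -1.4]
finger_gap: 0.0217
```

Call:
{"api": "servo_tool", "payload": {
  "delta_pos": [
    [0.006,0,0],
    [0.012,0,0],
    [0.018,0,0],
    [0.024,0,0],
    [0.028,0,0]
  ],
  "roll": [0,0,0,0,0]
}}

```text
clock: 12.45
tcp_pos: [0.3517, -0.2825, 0.02]
eef_rot: [180.0, -0.0, -2.3]
force: [0.4, 1.1, -1.2]
finger_gap: 0.0215
```

Call:
{"api": "servo_tool", "payload": {
  "delta_pos": [
    [0.002,0,0],
    [0.004,0,0],
    [0.006,0,0],
    [0.008,0,0],
    [0.01,0,0]
  ],
  "roll": [0,0,0,0,0]
}}

```text
clock: 12.95
tcp_pos: [0.3608, -0.2828, 0.0198]
eef_rot: [-180.0, 0.0, -2.3]
force: [-0.3, 0.4, -2.0]
finger_gap: 0.0216
```

Call:
{"api": "servo_tool", "payload": {
  "delta_pos": [
    [0.007,0,0],
    [0.014,0,0],
    [0.021,0,0],
    [0.028,0,0],
    [0.035,0,0]
  ],
  "roll": [0,0,0,0,0]
}}

```text
clock: 13.45
tcp_pos: [0.3965, -0.2842, 0.0197]
eef_rot: [180.0, -0.0, -2.3]
force: [-0.4, 0.1, -2.1]
finger_gap: 0.0216
```

Call:
{"api": "servo_tool", "payload": {
  "delta_pos": [
    [0.007,0,0],
    [0.014,0,0],
    [0.021,0,0],
    [0.028,0,0],
    [0.035,0,0]
  ],
  "roll": [0,0,0,0,0]
}}

```text
clock: 13.95
tcp_pos: [0.4313, -0.2856, 0.0197]
eef_rot: [-180.0, 0.0, -2.3]
force: [0.0, 0.3, -1.0]
finger_gap: 0.0217
```

```bash
python3 spat.py w8.png; python3 edges.py
```

```text
blade tool mm ((74.83932495117188, -3.260791778564453), (91.80743408203125, 68.97895812988281), 2.4075050354003906) [  198     0   162   211 24313]
plane z= [ 0.01648591  0.04233487 -0.00467766]
holder ((453.5951843261719, -285.18255615234375), (123.9138412475586, 195.31167602539062), 87.55999755859375)
2 129 428 [117.7 -63.4 -18.2] [117.3  59.6 -19.9] -1.8881709410192258
4 129 428 [116.5 -62.8 -19.8] [117.   60.3 -18.3] -1.2291022298163838
6 130 428 [115.8 -62.4 -19.9] [116.   59.9 -19.5] -1.2311180539796212
8 130 428 [115.3 -62.9 -18.9] [115.3  60.1 -19.3] -1.4168376636545155
10 130 427 [114.5 -62.9 -19.3] [114.4  59.5 -20. ] -1.6705957119093924
40 140 423 [103.3 -59.9 -19.8] [103.4  59.5 -19.3] -0.17 zmed 7.33
60 145 420 [ 95.7 -58.9 -19.2] [ 95.8  59.5 -18.6] 0.27 zmed -1.83
80 145 419 [ 87.6 -59.6 -19.8] [ 87.7  59.7 -19.3] 0.05 zmed -1.56
100 147 417 [ 79.4 -59.6 -19.8] [ 79.4  59.7 -19.5] 0.04 zmed -1.7
120 150 415 [ 70.9 -59.5 -19.1] [ 70.9  59.8 -19.6] 0.12 zmed -1.68
140 151 413 [ 62.1 -59.7 -19.9] [ 62.1  59.9 -19.5] 0.1 zmed -1.69
160 153 410 [ 53.  -59.8 -19.7] [ 52.9  59.9 -18.6] 0.01 zmed -1.64
180 155 408 [ 43.6 -60.  -19.3] [ 43.6  59.7 -19.2] -0.16 zmed -1.99
200 159 403 [ 33.9 -59.  -19.5] [ 33.9  58.2 -19.5] -0.4 zmed -1.73
t 14.0 tcp [ 0.4325 -0.286   0.0199] rot [ 1.7997e+02 -7.0000e-02 -2.3300e+00] gap 0.0216 F [ 1.3 -0.3 -0.1]
delta [-0.1127 -0.0021 -0.0102] roll 0.0169
```

View pics/w8.png

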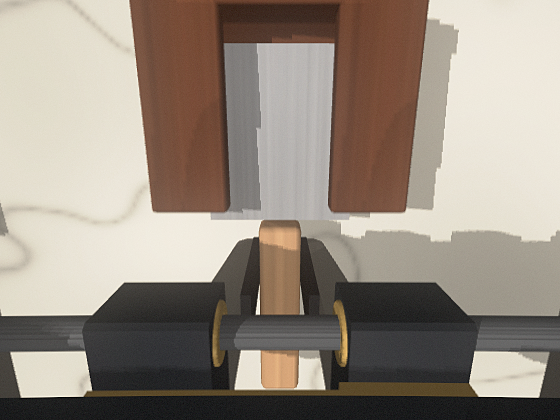

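Blade is inside the slot, its tip at (280,43) and the back wall at about row 5. I'll lower it a little and push home gently.

Call:
{"api": "servo_tool", "payload": {
  "delta_pos": [
    [0,0,0.001],
    [0,0,0.0025],
    [0,0,0.0035],
    [0.003,0,0.0035],
    [0.006,0,0.0035]
  ],
  "roll": [0,0,0,0,0]
}}

```text
clock: 14.5
tcp_pos: [0.4368, -0.2859, 0.0163]
eef_rot: [-180.0, 0.0, -2.3]
force: [0.7, -0.8, -1.5]
finger_gap: 0.0218
```

Call:
{"api": "servo_tool", "payload": {
  "delta_pos": [
    [0.001,0,0],
    [0.002,0,0],
    [0.003,0,0],
    [0.004,0,0],
    [0.005,0,0]
  ],
  "roll": [0,0,0,0,0]
}}

```text
clock: 15.0
tcp_pos: [0.4416, -0.286, 0.0162]
eef_rot: [-180.0, 0.0, -2.3]
force: [-4.1, -0.8, -0.7]
finger_gap: 0.0215
```

Call:
{"api": "servo_tool", "payload": {
  "delta_pos": [
    [0.0005,0,0],
    [0.001,0,0],
    [0.0015,0,0],
    [0.002,0,0.0005],
    [0.002,0,0.001]
  ],
  "roll": [0,0,0,0,0]
}}

```text
clock: 15.5
tcp_pos: [0.4416, -0.2855, 0.0148]
eef_rot: [-179.9, 0.2, -2.3]
force: [-9.0, -0.8, 2.8]
finger_gap: 0.022
```

Hard contact with the back wall. Release and rise.

Call:
{"api": "servo_tool", "payload": {
  "delta_pos": [
    [0,0,0],
    [0,0,0],
    [0,0,0],
    [0,0,0],
    [0,0,0]
  ],
  "roll": [0,0,0,0,0],
  "claw": 50
}}

```text
clock: 16.0
tcp_pos: [0.444, -0.2862, 0.0154]
eef_rot: [180.0, -0.0, -2.3]
force: [-0.3, 0.9, -0.6]
finger_gap: 0.0461
```

Call:
{"api": "servo_tool", "payload": {
  "delta_pos": [
    [0,0,-0.01],
    [0,0,-0.04],
    [0,0,-0.08],
    [0,0,-0.11],
    [0,0,-0.13]
  ],
  "roll": [0,0,0,0,0]
}}

```text
clock: 16.5
tcp_pos: [0.4446, -0.2867, 0.1484]
eef_rot: [179.9, -0.2, -2.3]
force: [0.8, -0.5, -1.0]
finger_gap: 0.0457
```

```bash
cat > chk.py <<'E'
from h import *
# spatula in holder frame, from wrist view above holder
img,W=look('wrist','w9.png')
m=(W[...,2]>.036)&(W[...,2]<.045)&(W[...,1]<-.2)&(W[...,0]>.44)
r=cv2.minAreaRect((W[m][:,:2]*1000).astype(np.float32));print('holder',r)
m=(W[...,2]>.025)&(W[...,2]<.034)&(np.abs(W[...,1]+.285)<.03)&(W[...,0]<.47)
k,l,st,_=cv2.connectedComponentsWithStats(m.astype(np.uint8)); i=1+np.argmax(st[1:,4])
h=cv2.minAreaRect((W[l==i][:,:2]*1000).astype(np.float32));print('handle',h,'z',np.nanmedian(W[l==i][:,2]))
m=(W[...,2]>.0135)&(W[...,2]<.02)&(np.abs(W[...,1]+.287)<.02)&(W[...,0]>.45)
print('blade z',np.median(W[m][:,2]),'xmax',W[m][:,0].max())
move(.5,.1,.15,2)
E
python3 chk.py
cat > bars.py <<'E'
from h import *
import sys
img,W=look('top'); np.savez('top.npz',img=img,W=W)
m=(W[...,2]>.034)&(W[...,2]<.065);m[:180]=0;m[340:]=0;m[:,:100]=0;m[:,360:]=0
k,l,st,_=cv2.connectedComponentsWithStats(m.astype(np.uint8))
for i in range(1,k):
    if st[i,4]>60:
        p=W[l==i];r=cv2.minAreaRect((p[:,:2]*1000).astype(np.float32));print(st[i,4],np.round(r[0],1),np.round(r[1],1),round(r[2],1),'z',round(float(np.median(p[:,2])),4))
move(.5,.1,.15,2)
E
python3 bars.py
```

```text
holder ((509.44647216796875, -287.85479736328125), (123.98052215576172, 99.35649108886719), 87.72887420654297)
handle ((412.27294921875, -283.7320861816406), (21.83562660217285, 98.99800872802734), 87.42414093017578) z 0.029784461521105643
blade z 0.016030338212303152 xmax 0.5500430002746263
t 16.55 tcp [ 0.4457 -0.2874  0.1508] rot [179.81  -0.32  -2.33] gap 0.046 F [ 1.1 -1.3  2.3]
delta [ 3.850e-02 -3.893e-01 -3.000e-04] roll -0.0756
469 [534.3 285.4] [78.5 30.1] 3.3 z 0.0411
490 [535.5 220.9] [77.9 30.4] 0.4 z 0.041
468 [531.5 347.2] [79.3 32.3] 3.5 z 0.0411
498 [431.1 343.9] [79.4 30.5] 1.6 z 0.0409
503 [433.6 281.9] [78.7 30.5] 1.3 z 0.041
t 16.6 tcp [ 0.4455 -0.2873  0.1488] rot [179.83  -0.29  -2.33] gap 0.0459 F [-0.1  0.3  0.4]
delta [ 0.0387 -0.3892 -0.0022] roll -0.0756
```

View pics/w9.png

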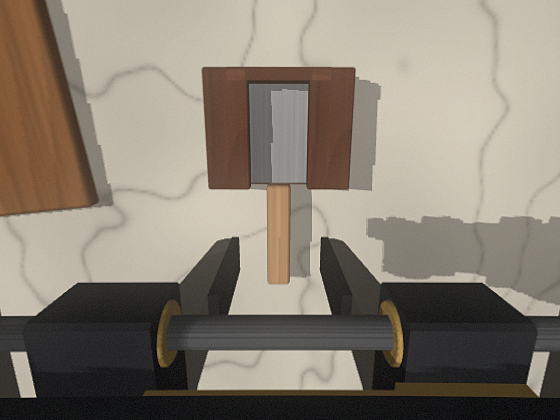

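The spatula is home: tip at the back wall (row 85), handle straight out, origin about -47 mm in the holder frame and blade top at z=16 mm. Now the bars: measure the board and move over bar A.

Call:
{"api": "servo_tool", "payload": {
  "delta_pos": [
    [0,-0.04,0],
    [0,-0.085,0],
    [0,-0.13,0],
    [0,-0.175,0],
    [0,-0.22,0]
  ],
  "roll": [0,0,0,0,0]
}}

```text
clock: 17.1
tcp_pos: [0.4518, -0.0646, 0.1445]
eef_rot: [-180.0, 0.1, -2.4]
force: [0.6, -1.0, -0.2]
finger_gap: 0.046
```

Call:
{"api": "servo_tool", "payload": {
  "delta_pos": [
    [0,-0.045,0],
    [0,-0.09,0],
    [0,-0.135,0],
    [0,-0.175,0],
    [0,-0.2,0]
  ],
  "roll": [-0.02,-0.04,-0.06,-0.075,-0.075]
}}

```text
clock: 17.6
tcp_pos: [0.4601, 0.136, 0.1445]
eef_rot: [-180.0, 0.0, 2.1]
force: [-0.4, -1.6, 0.3]
finger_gap: 0.0458
```

```bash
python3 - <<'E'
from h import *
d=np.load('top.npz');W=d['W']
m=(W[...,2]>.011)&(W[...,2]<.025);m[:180]=0;m[305:]=0;m[:,:225]=0;m[:,345:]=0
r=cv2.minAreaRect((W[m][:,:2]*1000).astype(np.float32));print('board',r)
a=np.radians(r[2] if r[2]<45 else r[2]-90)
for sx in(-50,50):
    for sy in (-62,0,62): print(sx,sy,np.round(np.array(r[0])+[sx*np.cos(a)-sy*np.sin(a),sx*np.sin(a)+sy*np.cos(a)],1))
move(.4336,.2819,.15,2)
E
```

```text
board ((548.49462890625, 0.85565185546875), (220.94798278808594, 200.39186096191406), 3.8601479530334473)
-50 -62 [502.8 -64.4]
-50 0 [498.6  -2.5]
-50 62 [494.4  59.3]
50 -62 [602.6 -57.6]
50 0 [598.4   4.2]
50 62 [594.2  66.1]
t 17.6 tcp [0.4601 0.136  0.1445] rot [-1.7999e+02  5.0000e-02  2.0800e+00] gap 0.0458 F [-0.4 -1.6  0.3]
delta [-0.0212 -0.1468 -0.0054] roll 0.0015
```

Call:
{"api": "servo_tool", "payload": {
  "delta_pos": [
    [-0.005,-0.037,0.01],
    [-0.01,-0.075,0.02],
    [-0.016,-0.112,0.03],
    [-0.0212,-0.147,0.04],
    [-0.0212,-0.147,0.0445]
  ],
  "roll": [0,0,0,0,0]
}}

```text
clock: 18.1
tcp_pos: [0.4333, 0.2825, 0.0992]
eef_rot: [-180.0, 0.1, 2.1]
force: [-1.0, -0.5, 0.9]
finger_gap: 0.0458
```

Call:
{"api": "servo_tool", "payload": {
  "delta_pos": [
    [0,0,0],
    [0,0,0],
    [0,0,0],
    [0,0,0],
    [0,0,0]
  ],
  "roll": [0,0,0,0,0]
}}

```text
clock: 18.6
tcp_pos: [0.435, 0.2791, 0.1011]
eef_rot: [-180.0, -0.0, 1.9]
force: [-0.5, -0.1, 0.8]
finger_gap: 0.046
```

```bash
cat > wb.py <<'E'
from h import *
import sys
T=tool(); img,W=look('wrist',sys.argv[1] if len(sys.argv)>1 else None); np.savez('w.npz',img=img,W=W)
L=(W-T[:3,3])@T[:3,:3]*1000
m=(W[...,2]>.034)&(W[...,2]<.046)&(np.abs(L[...,1])<150)
k,l,st,_=cv2.connectedComponentsWithStats(m.astype(np.uint8))
for i in range(1,k):
    if st[i,4]>400:
        r=cv2.minAreaRect((W[l==i][:,:2]*1000).astype(np.float32));t=cv2.minAreaRect(L[l==i][:,:2].astype(np.float32));print('px',st[i],'world',np.round(r[0],1),np.round(r[1],1),round(r[2],1),'tool',np.round(t[0],1))
move(.4336,.2819,.027,2)
E
python3 wb.py w10.png
```

```text
px [ 156   13   55  128 5883] world [531.4 347.9] [79.  31.3] 1.5 tool [ 98.6 -65.5]
px [ 252   13   47  128 5628] world [533.8 286. ] [79.6 30.1] 1.6 tool [98.9 -3.6]
px [ 342   14   55  128 5844] world [534.8 223. ] [79.1 31.1] 2.0 tool [97.9 59.4]
px [ 169  169   47  102 3774] world [431.8 345.3] [78.7 30.3] 1.7 tool [ -1.  -66.2]
px [ 254  169   42  102 4014] world [433.9 283.5] [79.3 30. ] 1.8 tool [-1.  -4.4]
t 18.65 tcp [0.4349 0.2793 0.1011] rot [-1.7999e+02 -2.0000e-02  1.9200e+00] gap 0.0459 F [ 0.6 -0.6  0.4]
delta [-0.0013 -0.0027  0.0741] roll -0.0015
```

View pics/w10.png

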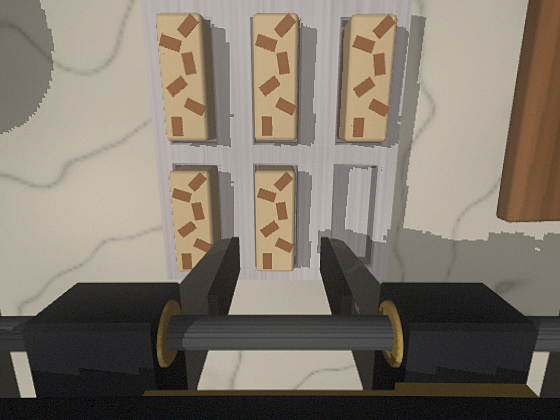

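Wrist view shows the gripper over the mould with bar A at (275,220), slightly left of centre between the fingers; right-near cavity (355,215) empty. Shift −3.6 mm in y, descend, grip, lift.

Call:
{"api": "servo_tool", "payload": {
  "delta_pos": [
    [-0.001,-0.0036,0],
    [-0.001,-0.0036,0.02],
    [-0.001,-0.0036,0.04],
    [-0.001,-0.0036,0.06],
    [-0.001,-0.0036,0.073]
  ],
  "roll": [0,0,0,0,0]
}}

```text
clock: 19.15
tcp_pos: [0.433, 0.2832, 0.0266]
eef_rot: [180.0, 0.0, 2.0]
force: [-0.3, 0.6, 0.2]
finger_gap: 0.0461
```

Call:
{"api": "servo_tool", "payload": {
  "delta_pos": [
    [0,0,0],
    [0,0,0],
    [0,0,0],
    [0,0,0],
    [0,0,0]
  ],
  "roll": [0,0,0,0,0],
  "claw": 0
}}

```text
clock: 19.65
tcp_pos: [0.4337, 0.2834, 0.0283]
eef_rot: [-180.0, -0.0, 2.0]
force: [0.4, -0.3, -0.7]
finger_gap: 0.0296
```

Call:
{"api": "servo_tool", "payload": {
  "delta_pos": [
    [0,0,-0.003],
    [0,0,-0.015],
    [0,0,-0.035],
    [0,0,-0.06],
    [0,0,-0.08]
  ],
  "roll": [0,0,0,0,0]
}}

```text
clock: 20.15
tcp_pos: [0.4338, 0.2836, 0.11]
eef_rot: [-180.0, -0.1, 2.0]
force: [0.9, 0.7, -1.9]
finger_gap: 0.0296
```

```bash
python3 -c "
from h import *;move(.5028,-.0644,.1075,3.9)"
```

```text
t 20.15 tcp [0.4338 0.2836 0.11  ] rot [-1.7995e+02 -7.0000e-02  1.9700e+00] gap 0.0296 F [ 0.9  0.7 -1.9]
delta [0.057  0.3502 0.0022] roll -0.0337
```

Call:
{"api": "servo_tool", "payload": {
  "delta_pos": [
    [0.003,0.02,0],
    [0.009,0.055,0],
    [0.015,0.095,0],
    [0.021,0.135,0],
    [0.028,0.175,0]
  ],
  "roll": [0,0,0,0,0]
}}

```text
clock: 20.65
tcp_pos: [0.4678, 0.108, 0.1089]
eef_rot: [-180.0, -0.1, 2.0]
force: [1.0, 0.1, -1.4]
finger_gap: 0.0296
```

Call:
{"api": "servo_tool", "payload": {
  "delta_pos": [
    [0.006,0.04,0],
    [0.012,0.08,0],
    [0.018,0.12,0],
    [0.025,0.155,0],
    [0.028,0.175,0]
  ],
  "roll": [-0.01,-0.02,-0.033,-0.033,-0.033]
}}

```text
clock: 21.15
tcp_pos: [0.5024, -0.0671, 0.109]
eef_rot: [180.0, -0.1, 3.8]
force: [-0.7, -0.4, -1.1]
finger_gap: 0.0296
```

Call:
{"api": "servo_tool", "payload": {
  "delta_pos": [
    [0,0,0.01],
    [0,0,0.03],
    [0,0,0.05],
    [0,0,0.06],
    [0,0,0.064]
  ],
  "roll": [0,0,0,0,0]
}}

```text
clock: 21.65
tcp_pos: [0.5006, -0.0638, 0.0429]
eef_rot: [-180.0, 0.1, 3.9]
force: [0.4, -0.0, -1.9]
finger_gap: 0.0295
```

Call:
{"api": "servo_tool", "payload": {
  "delta_pos": [
    [0,0,0.001],
    [0,0,0.002],
    [0,0,0.003],
    [0,0,0.004],
    [0,0,0.004]
  ],
  "roll": [0,0,0,0,0]
}}

```text
clock: 22.15
tcp_pos: [0.5018, -0.0647, 0.0402]
eef_rot: [180.0, -0.1, 3.8]
force: [0.3, 0.8, 0.6]
finger_gap: 0.0297
```

Call:
{"api": "servo_tool", "payload": {
  "delta_pos": [
    [0,0,0],
    [0,0,0],
    [0,0,0],
    [0,0,-0.01],
    [0,0,-0.03]
  ],
  "roll": [0,0,0,0,0],
  "claw": 50
}}

```text
clock: 22.65
tcp_pos: [0.5003, -0.0645, 0.0695]
eef_rot: [-180.0, 0.2, 3.9]
force: [0.4, 0.1, -0.9]
finger_gap: 0.0454
```

Call:
{"api": "servo_tool", "payload": {
  "delta_pos": [
    [0,0,-0.02],
    [0.003,-0.02,-0.035],
    [0.009,-0.06,-0.04],
    [0.016,-0.1,-0.04],
    [0.023,-0.14,-0.04]
  ],
  "roll": [0,0,0,0,0]
}}

```text
clock: 23.15
tcp_pos: [0.5153, 0.0779, 0.111]
eef_rot: [-180.0, -0.1, 3.8]
force: [-0.0, -0.5, -0.7]
finger_gap: 0.0459
```

Call:
{"api": "servo_tool", "payload": {
  "delta_pos": [
    [0.007,-0.045,0],
    [0.015,-0.09,0],
    [0.022,-0.135,0],
    [0.029,-0.18,0],
    [0.033,-0.207,0]
  ],
  "roll": [0.01,0.02,0.033,0.033,0.033]
}}

```text
clock: 23.65
tcp_pos: [0.5342, 0.2887, 0.1107]
eef_rot: [-179.9, -0.1, 2.0]
force: [0.8, 0.6, 0.3]
finger_gap: 0.0462
```

Call:
{"api": "servo_tool", "payload": {
  "delta_pos": [
    [0,0,0],
    [0,0,0],
    [0,0,0],
    [0,0,0],
    [0,0,0]
  ],
  "roll": [0,0,0,0,0]
}}

```text
clock: 24.15
tcp_pos: [0.5341, 0.2843, 0.1099]
eef_rot: [180.0, 0.0, 1.9]
force: [-0.6, -0.3, -0.2]
finger_gap: 0.0458
```

```bash
sed -i 's/^move.*//' wb.py; python3 wb.py; python3 -c "
from h import *;move(.5338,.2855,.0275,2)"; python3 bars.py
```

```text
px [ 259  165   40  100 3773] world [534.5 286.1] [79.3 30. ] 1.7 tool [ 0.5 -1.8]
px [ 177  166   44   99 3523] world [532.1 347.7] [79.3 30.4] 1.8 tool [  0.1 -63.5]
px [ 338  166   44  100 3482] world [535.6 223.2] [79.4 30.2] 2.1 tool [-0.4 61.1]
t 24.2 tcp [0.5341 0.2845 0.1099] rot [180.    0.    1.9] gap 0.0462 F [-0.5 -0.5  0.1]
delta [-0.0003 -0.001   0.0824] roll -0.0018
489 [535.5 220.7] [77.6 29.9] 2.0 z 0.041
531 [501.5 -64.3] [80.2 30.1] 4.0 z 0.0531
126 [507.2 283.9] [23.4 29.3] 4.5 z 0.041
168 [504.8 345.8] [33.3 24.6] 89.7 z 0.041
497 [431.  344.1] [31. 79.] 89.9 z 0.0408
t 24.25 tcp [0.5341 0.2846 0.1099] rot [180.    -0.     1.91] gap 0.0459 F [-0.3  0.7 -0.4]
delta [-0.0402  0.1834 -0.0401] roll -0.0016
```

Call:
{"api": "servo_tool", "payload": {
  "delta_pos": [
    [0,-0.001,0.015],
    [0,-0.001,0.035],
    [0,-0.001,0.055],
    [0,-0.001,0.072],
    [0,-0.001,0.082]
  ],
  "roll": [0,0,0,0,0]
}}

```text
clock: 24.75
tcp_pos: [0.5328, 0.2857, 0.0253]
eef_rot: [179.9, 0.1, 2.0]
force: [-0.6, 0.0, -0.0]
finger_gap: 0.0459
```

Call:
{"api": "servo_tool", "payload": {
  "delta_pos": [
    [0,0,0],
    [0,0,0],
    [0,0,0],
    [0,0,0],
    [0,0,0]
  ],
  "roll": [0,0,0,0,0],
  "claw": 0
}}

```text
clock: 25.25
tcp_pos: [0.5341, 0.2864, 0.0282]
eef_rot: [-180.0, -0.0, 2.0]
force: [-0.5, -0.0, -1.2]
finger_gap: 0.0293
```

Call:
{"api": "servo_tool", "payload": {
  "delta_pos": [
    [0,0,-0.003],
    [0,0,-0.015],
    [0,0,-0.035],
    [0,0,-0.06],
    [0,0,-0.08]
  ],
  "roll": [0,0,0,0,0]
}}

```text
clock: 25.75
tcp_pos: [0.5343, 0.2866, 0.11]
eef_rot: [-180.0, -0.1, 2.0]
force: [-0.5, 0.3, -0.7]
finger_gap: 0.0291
```

Call:
{"api": "servo_tool", "payload": {
  "delta_pos": [
    [0.003,0.02,0],
    [0.009,0.055,0],
    [0.015,0.095,0],
    [0.021,0.135,0],
    [0.028,0.172,0]
  ],
  "roll": [0,0,0,0,0]
}}

```text
clock: 26.25
tcp_pos: [0.568, 0.1139, 0.1089]
eef_rot: [-180.0, -0.1, 2.0]
force: [0.1, 0.1, -1.2]
finger_gap: 0.0297
```

Call:
{"api": "servo_tool", "payload": {
  "delta_pos": [
    [0.006,0.04,0],
    [0.012,0.08,0],
    [0.018,0.12,0],
    [0.025,0.155,0],
    [0.029,0.173,0]
  ],
  "roll": [-0.01,-0.02,-0.033,-0.033,-0.033]
}}

```text
clock: 26.75
tcp_pos: [0.6035, -0.0592, 0.1089]
eef_rot: [180.0, -0.1, 3.8]
force: [0.6, 0.6, -1.2]
finger_gap: 0.0297
```

Call:
{"api": "servo_tool", "payload": {
  "delta_pos": [
    [0,0,0.01],
    [0,0,0.03],
    [0,0,0.05],
    [0,0,0.06],
    [0,0,0.063]
  ],
  "roll": [0,0,0,0,0]
}}

```text
clock: 27.25
tcp_pos: [0.6016, -0.0553, 0.0435]
eef_rot: [-180.0, 0.1, 3.9]
force: [-0.3, -0.2, -0.7]
finger_gap: 0.0298
```

Call:
{"api": "servo_tool", "payload": {
  "delta_pos": [
    [0,0,0.001],
    [0,0,0.002],
    [0,0,0.003],
    [0,0,0.004],
    [0,0,0.004]
  ],
  "roll": [0,0,0,0,0]
}}

```text
clock: 27.75
tcp_pos: [0.6028, -0.0565, 0.041]
eef_rot: [180.0, -0.0, 3.9]
force: [-0.3, -0.3, -0.2]
finger_gap: 0.0299
```

Call:
{"api": "servo_tool", "payload": {
  "delta_pos": [
    [0,0,0],
    [0,0,0],
    [0,0,0],
    [0,0,-0.01],
    [0,0,-0.03]
  ],
  "roll": [0,0,0,0,0],
  "claw": 50
}}

```text
clock: 28.25
tcp_pos: [0.6017, -0.0564, 0.0703]
eef_rot: [-180.0, 0.1, 3.9]
force: [0.1, 0.4, 0.8]
finger_gap: 0.046
```

Call:
{"api": "servo_tool", "payload": {
  "delta_pos": [
    [0,0,-0.02],
    [-0.002,-0.015,-0.035],
    [-0.008,-0.045,-0.04],
    [-0.014,-0.08,-0.04],
    [-0.02,-0.115,-0.04]
  ],
  "roll": [0,0,0,0,0]
}}

```text
clock: 28.75
tcp_pos: [0.5746, 0.0587, 0.1118]
eef_rot: [-180.0, -0.1, 3.8]
force: [0.4, 0.1, 0.1]
finger_gap: 0.0463
```

Call:
{"api": "servo_tool", "payload": {
  "delta_pos": [
    [-0.006,-0.038,0],
    [-0.012,-0.076,0],
    [-0.018,-0.114,0],
    [-0.024,-0.15,0],
    [-0.028,-0.167,0]
  ],
  "roll": [0.01,0.02,0.033,0.033,0.033]
}}

```text
clock: 29.25
tcp_pos: [0.5346, 0.2251, 0.1114]
eef_rot: [-179.9, -0.0, 2.1]
force: [0.2, -0.0, -0.1]
finger_gap: 0.0459
```

Call:
{"api": "servo_tool", "payload": {
  "delta_pos": [
    [0,0,0],
    [0,0,0],
    [0,0,0],
    [0,0,0],
    [0,0,0]
  ],
  "roll": [0,0,0,0,0]
}}

```text
clock: 29.75
tcp_pos: [0.5361, 0.2209, 0.1108]
eef_rot: [180.0, 0.0, 1.9]
force: [0.5, -0.3, -0.1]
finger_gap: 0.0457
```

```bash
python3 wb.py; python3 -c "
from h import *;move(.535,.222,.0275,2)"; python3 bars.py
```

```text
px [  92  165   53  100 4064] world [532.1 347.1] [79.2 30.6] 1.7 tool [   0.2 -126.3]
px [ 258  166   40   99 3753] world [535.6 222.9] [79.6 30. ] 1.8 tool [-0.5 -2.1]
t 29.8 tcp [0.5361 0.221  0.1108] rot [-180.     0.     1.9] gap 0.046 F [ 0.2 -0.3 -0.1]
delta [-0.001  -0.0011  0.0833] roll -0.0018
513 [603.  -56.2] [80.1 30. ] 3.9 z 0.0532
534 [501.6 -64.4] [80.5 30.3] 3.9 z 0.0531
120 [508.2 220. ] [22.2 30.1] 6.0 z 0.0411
t 29.85 tcp [0.536  0.2211 0.1108] rot [180.     0.     1.91] gap 0.046 F [ 0.   0.2 -0.2]
delta [-0.0401  0.1198 -0.0392] roll -0.0016
```

Call:
{"api": "servo_tool", "payload": {
  "delta_pos": [
    [0,-0.0012,0.015],
    [0,-0.0012,0.035],
    [0,-0.0012,0.055],
    [0,-0.0012,0.073],
    [0,-0.0012,0.083]
  ],
  "roll": [0,0,0,0,0]
}}

```text
clock: 30.35
tcp_pos: [0.5346, 0.2223, 0.0254]
eef_rot: [179.9, 0.1, 2.0]
force: [-0.4, 0.1, 0.4]
finger_gap: 0.0461
```

Call:
{"api": "servo_tool", "payload": {
  "delta_pos": [
    [0,0,0],
    [0,0,0],
    [0,0,0],
    [0,0,0],
    [0,0,0]
  ],
  "roll": [0,0,0,0,0],
  "claw": 0
}}

```text
clock: 30.85
tcp_pos: [0.536, 0.2229, 0.0282]
eef_rot: [-180.0, -0.0, 2.0]
force: [-0.4, 0.0, -0.5]
finger_gap: 0.0296
```

Call:
{"api": "servo_tool", "payload": {
  "delta_pos": [
    [0,0,-0.003],
    [0,0,-0.015],
    [0,0,-0.035],
    [0,0,-0.06],
    [0,0,-0.08]
  ],
  "roll": [0,0,0,0,0]
}}

```text
clock: 31.35
tcp_pos: [0.5362, 0.223, 0.11]
eef_rot: [-180.0, -0.1, 2.0]
force: [-0.0, -0.4, -2.1]
finger_gap: 0.0298
```

Call:
{"api": "servo_tool", "payload": {
  "delta_pos": [
    [0.003,0.012,0],
    [0.009,0.035,0],
    [0.015,0.06,0],
    [0.021,0.085,0],
    [0.027,0.11,0]
  ],
  "roll": [0,0,0,0,0]
}}

```text
clock: 31.85
tcp_pos: [0.5663, 0.112, 0.1071]
eef_rot: [180.0, 0.0, 2.0]
force: [0.4, -0.3, -1.2]
finger_gap: 0.0296
```

Call:
{"api": "servo_tool", "payload": {
  "delta_pos": [
    [0.006,0.025,0],
    [0.012,0.05,0],
    [0.018,0.075,0],
    [0.025,0.1,0],
    [0.028,0.11,0]
  ],
  "roll": [-0.01,-0.02,-0.033,-0.033,-0.033]
}}

```text
clock: 32.35
tcp_pos: [0.5983, 0.0023, 0.1072]
eef_rot: [180.0, 0.0, 3.8]
force: [-0.0, 0.8, -1.8]
finger_gap: 0.0298
```

Call:
{"api": "servo_tool", "payload": {
  "delta_pos": [
    [0,0,0.01],
    [0,0,0.03],
    [0,0,0.05],
    [0,0,0.06],
    [0,0,0.063]
  ],
  "roll": [0,0,0,0,0]
}}

```text
clock: 32.85
tcp_pos: [0.5969, 0.0056, 0.043]
eef_rot: [-180.0, 0.2, 3.9]
force: [0.1, -0.4, -1.2]
finger_gap: 0.0295
```

```bash
python3 bars.py; python3 -c "
from h import *;move(.598,.0042,.041,3.9)"
```

```text
120 [572.9   4. ] [30.1 17.7] 89.9 z 0.0564
466 [531.6 346.8] [79.1 31.8] 2.6 z 0.0409
497 [431.  343.7] [79.3 30.8] 1.1 z 0.0409
t 32.9 tcp [0.5974 0.0055 0.0435] rot [-1.7999e+02  1.1000e-01  3.8900e+00] gap 0.0296 F [-0.1 -0.  -2.3]
delta [-0.091  -0.1009 -0.1063] roll 0.0331
t 32.9 tcp [0.5974 0.0055 0.0435] rot [-1.7999e+02  1.1000e-01  3.8900e+00] gap 0.0296 F [-0.1 -0.  -2.3]
delta [0.0005 0.0014 0.0025] roll -0.0001
```

Call:
{"api": "servo_tool", "payload": {
  "delta_pos": [
    [0,0,0.001],
    [0,0,0.002],
    [0,0,0.003],
    [0,0,0.0035],
    [0,0,0.0035]
  ],
  "roll": [0,0,0,0,0]
}}

```text
clock: 33.4
tcp_pos: [0.5984, 0.0049, 0.0415]
eef_rot: [180.0, -0.0, 3.9]
force: [-0.9, -1.1, -0.9]
finger_gap: 0.0294
```

Call:
{"api": "servo_tool", "payload": {
  "delta_pos": [
    [0,0,0],
    [0,0,0],
    [0,0,0],
    [0,0,-0.01],
    [0,0,-0.03]
  ],
  "roll": [0,0,0,0,0],
  "claw": 50
}}

```text
clock: 33.9
tcp_pos: [0.5972, 0.0048, 0.0708]
eef_rot: [-180.0, 0.2, 3.9]
force: [0.6, 0.2, 0.2]
finger_gap: 0.0459
```

Call:
{"api": "servo_tool", "payload": {
  "delta_pos": [
    [0,0,-0.02],
    [-0.002,-0.02,-0.035],
    [-0.007,-0.06,-0.04],
    [-0.012,-0.1,-0.04],
    [-0.017,-0.14,-0.04]
  ],
  "roll": [0,0,0,0,0]
}}

```text
clock: 34.4
tcp_pos: [0.5721, 0.1447, 0.1126]
eef_rot: [-180.0, -0.1, 3.8]
force: [0.3, 0.1, 0.6]
finger_gap: 0.0462
```

Call:
{"api": "servo_tool", "payload": {
  "delta_pos": [
    [-0.006,-0.045,0],
    [-0.012,-0.09,0],
    [-0.018,-0.135,0],
    [-0.024,-0.18,0],
    [-0.026,-0.206,0]
  ],
  "roll": [0.01,0.02,0.033,0.033,0.033]
}}

```text
clock: 34.9
tcp_pos: [0.5313, 0.3505, 0.1122]
eef_rot: [-179.9, -0.0, 2.1]
force: [-0.3, 0.1, -0.1]
finger_gap: 0.0461
```

Call:
{"api": "servo_tool", "payload": {
  "delta_pos": [
    [0,0,0],
    [0,0,0],
    [0,0,0],
    [0,0,0],
    [0,0,0]
  ],
  "roll": [0,0,0,0,0]
}}

```text
clock: 35.4
tcp_pos: [0.5325, 0.3461, 0.1114]
eef_rot: [180.0, 0.0, 1.9]
force: [-0.6, 0.1, -0.3]
finger_gap: 0.0457
```

```bash
python3 wb.py; python3 -c "
from h import *;move(.5315,.3473,.0275,2)"; python3 bars.py
```

```text
px [ 259  166   39   99 3731] world [531.8 347.9] [79.9 29.9] 2.1 tool [-0.6 -1.8]
px [ 260  284   36   30 1043] world [459.  346.2] [25.9 29.8] 1.9 tool [-73.4  -2.5]
px [261 350  34  20 667] world [402.4 344.4] [23.3 29.5] 2.7 tool [-130.1   -2.6]
t 35.45 tcp [0.5325 0.3463 0.1114] rot [180.    -0.     1.89] gap 0.046 F [ 0.3  0.1 -0.2]
delta [-0.001  -0.0011  0.0839] roll -0.0019
515 [603.1 -56.2] [80.2 30.2] 4.1 z 0.0533
506 [597.6   5.1] [80.1 29.9] 3.9 z 0.0532
534 [501.5 -64.3] [80.1 30. ] 3.9 z 0.0532
139 [502.6 345.5] [32.6 20.2] 89.9 z 0.041
499 [431.1 343.6] [79.1 30.5] 0.6 z 0.0409
t 35.5 tcp [0.5324 0.3465 0.1113] rot [180.    0.    1.9] gap 0.0458 F [0.3 0.5 0.3]
delta [-0.0406  0.2453 -0.0387] roll -0.0017
```

Call:
{"api": "servo_tool", "payload": {
  "delta_pos": [
    [0,-0.0012,0.015],
    [0,-0.0012,0.035],
    [0,-0.0012,0.055],
    [0,-0.0012,0.073],
    [0,-0.0012,0.0835]
  ],
  "roll": [0,0,0,0,0]
}}

```text
clock: 36.0
tcp_pos: [0.531, 0.3476, 0.0252]
eef_rot: [179.9, 0.1, 2.0]
force: [-0.2, -0.6, -0.0]
finger_gap: 0.0461
```

Call:
{"api": "servo_tool", "payload": {
  "delta_pos": [
    [0,0,0],
    [0,0,0],
    [0,0,0],
    [0,0,0],
    [0,0,0]
  ],
  "roll": [0,0,0,0,0],
  "claw": 0
}}

```text
clock: 36.5
tcp_pos: [0.5322, 0.3484, 0.0281]
eef_rot: [-180.0, -0.0, 2.0]
force: [-0.2, -0.6, -0.9]
finger_gap: 0.0298
```

Call:
{"api": "servo_tool", "payload": {
  "delta_pos": [
    [0,0,-0.003],
    [0,0,-0.015],
    [0,0,-0.035],
    [0,0,-0.06],
    [0,0,-0.08]
  ],
  "roll": [0,0,0,0,0]
}}

```text
clock: 37.0
tcp_pos: [0.5326, 0.3487, 0.1101]
eef_rot: [-180.0, -0.1, 2.0]
force: [-1.4, 0.9, -1.6]
finger_gap: 0.0295
```

Call:
{"api": "servo_tool", "payload": {
  "delta_pos": [
    [0.003,0.016,0],
    [0.008,0.045,0],
    [0.014,0.077,0],
    [0.02,0.109,0],
    [0.026,0.141,0]
  ],
  "roll": [0,0,0,0,0]
}}

```text
clock: 37.5
tcp_pos: [0.5626, 0.206, 0.1073]
eef_rot: [180.0, 0.0, 2.0]
force: [1.0, -0.5, -0.7]
finger_gap: 0.0297
```

Call:
{"api": "servo_tool", "payload": {
  "delta_pos": [
    [0.006,0.032,0],
    [0.012,0.064,0],
    [0.018,0.096,0],
    [0.024,0.128,0],
    [0.026,0.142,0]
  ],
  "roll": [-0.01,-0.02,-0.033,-0.033,-0.033]
}}

```text
clock: 38.0
tcp_pos: [0.5936, 0.064, 0.1074]
eef_rot: [180.0, 0.0, 3.7]
force: [-0.5, -0.1, -1.2]
finger_gap: 0.0295
```

Call:
{"api": "servo_tool", "payload": {
  "delta_pos": [
    [0,0,0.01],
    [0,0,0.03],
    [0,0,0.05],
    [0,0,0.06],
    [0,0,0.063]
  ],
  "roll": [0,0,0,0,0]
}}

```text
clock: 38.5
tcp_pos: [0.5924, 0.0681, 0.043]
eef_rot: [-180.0, 0.2, 3.9]
force: [-0.1, 0.9, -1.4]
finger_gap: 0.03
```

Call:
{"api": "servo_tool", "payload": {
  "delta_pos": [
    [0,0,0.001],
    [0,0,0.002],
    [0,0,0.003],
    [0,0,0.0035],
    [0,0,0.0035]
  ],
  "roll": [0,0,0,0,0]
}}

```text
clock: 39.0
tcp_pos: [0.594, 0.0673, 0.0416]
eef_rot: [-180.0, -0.0, 3.9]
force: [-0.5, 0.5, -0.4]
finger_gap: 0.0296
```

Call:
{"api": "servo_tool", "payload": {
  "delta_pos": [
    [0,0,0.001],
    [0,0,0.001],
    [0,0,0.001],
    [0,0,-0.01],
    [0,0,-0.03]
  ],
  "roll": [0,0,0,0,0],
  "claw": 50
}}

```text
clock: 39.5
tcp_pos: [0.5928, 0.0672, 0.071]
eef_rot: [180.0, 0.1, 3.8]
force: [-0.5, 0.9, 0.4]
finger_gap: 0.0459
```

Call:
{"api": "servo_tool", "payload": {
  "delta_pos": [
    [0,0,-0.02],
    [-0.008,-0.016,-0.035],
    [-0.023,-0.046,-0.04],
    [-0.04,-0.08,-0.04],
    [-0.057,-0.114,-0.04]
  ],
  "roll": [0,0,0,0,0]
}}

```text
clock: 40.0
tcp_pos: [0.5282, 0.1788, 0.1123]
eef_rot: [-180.0, -0.0, 3.8]
force: [-0.4, 0.6, 0.8]
finger_gap: 0.0455
```

Call:
{"api": "servo_tool", "payload": {
  "delta_pos": [
    [-0.02,-0.04,0],
    [-0.04,-0.08,0],
    [-0.06,-0.12,0],
    [-0.078,-0.157,0],
    [-0.087,-0.174,0]
  ],
  "roll": [0.01,0.02,0.033,0.033,0.033]
}}

```text
clock: 40.5
tcp_pos: [0.4283, 0.348, 0.112]
eef_rot: [-179.9, -0.0, 2.1]
force: [-0.5, -0.1, -0.5]
finger_gap: 0.0463
```

Call:
{"api": "servo_tool", "payload": {
  "delta_pos": [
    [0,0,0],
    [0,0,0],
    [0,0,0],
    [0,0,0],
    [0,0,0]
  ],
  "roll": [0,0,0,0,0]
}}

```text
clock: 41.0
tcp_pos: [0.4312, 0.3442, 0.1113]
eef_rot: [180.0, 0.0, 1.9]
force: [0.1, 0.1, 0.5]
finger_gap: 0.0458
```

```bash
python3 wb.py; python3 -c "
from h import *;move(.4313,.3447,.0275,2)"; python3 bars.py
```

```text
px [ 260  165   39   99 3740] world [431.5 345.3] [79.2 30. ] 1.3 tool [ 0.4 -1.1]
t 41.05 tcp [0.4312 0.3443 0.1113] rot [180.     0.     1.89] gap 0.0455 F [-0.3 -0.9 -0.1]
delta [ 0.0002 -0.0004  0.0838] roll -0.0019
516 [603.1 -56.1] [80.7 30.1] 4.0 z 0.0531
508 [597.9   5.1] [80.3 29.9] 4.0 z 0.0532
524 [593.6  67.5] [79.8 30.3] 4.2 z 0.053
532 [501.6 -64.3] [80.3 30.2] 4.0 z 0.0531
t 41.1 tcp [0.4311 0.3445 0.1112] rot [180.    0.    1.9] gap 0.0462 F [ 0.5  0.8 -0.8]
delta [ 0.0607  0.2466 -0.0388] roll -0.0017
```

Call:
{"api": "servo_tool", "payload": {
  "delta_pos": [
    [0,-0.0006,0.015],
    [0,-0.0006,0.035],
    [0,-0.0006,0.055],
    [0,-0.0006,0.073],
    [0,-0.0006,0.0835]
  ],
  "roll": [0,0,0,0,0]
}}

```text
clock: 41.6
tcp_pos: [0.4303, 0.3449, 0.0264]
eef_rot: [179.9, 0.1, 1.9]
force: [-0.2, -0.2, -0.2]
finger_gap: 0.0458
```

Call:
{"api": "servo_tool", "payload": {
  "delta_pos": [
    [0,0,0],
    [0,0,0],
    [0,0,0],
    [0,0,0],
    [0,0,0]
  ],
  "roll": [0,0,0,0,0],
  "claw": 0
}}

```text
clock: 42.1
tcp_pos: [0.4309, 0.3454, 0.0283]
eef_rot: [180.0, -0.0, 2.0]
force: [0.4, -4.0, 2.9]
finger_gap: 0.0297
```

Call:
{"api": "servo_tool", "payload": {
  "delta_pos": [
    [0,0,-0.003],
    [0,0,-0.015],
    [0,0,-0.035],
    [0,0,-0.06],
    [0,0,-0.08]
  ],
  "roll": [0,0,0,0,0]
}}

```text
clock: 42.6
tcp_pos: [0.4312, 0.3464, 0.1101]
eef_rot: [-179.9, -0.1, 2.0]
force: [0.4, 0.0, -1.5]
finger_gap: 0.03
```

Call:
{"api": "servo_tool", "payload": {
  "delta_pos": [
    [0.003,0.016,0],
    [0.008,0.045,0],
    [0.014,0.077,0],
    [0.02,0.11,0],
    [0.026,0.143,0]
  ],
  "roll": [0,0,0,0,0]
}}

```text
clock: 43.1
tcp_pos: [0.4614, 0.2017, 0.1076]
eef_rot: [-180.0, 0.0, 2.0]
force: [0.6, -0.2, -1.7]
finger_gap: 0.0297
```

Call:
{"api": "servo_tool", "payload": {
  "delta_pos": [
    [0.006,0.032,0],
    [0.012,0.064,0],
    [0.018,0.096,0],
    [0.024,0.128,0],
    [0.027,0.144,0]
  ],
  "roll": [-0.01,-0.02,-0.033,-0.033,-0.033]
}}

```text
clock: 43.6
tcp_pos: [0.4934, 0.0579, 0.1076]
eef_rot: [180.0, -0.0, 3.8]
force: [0.4, 0.7, -0.6]
finger_gap: 0.0297
```

Call:
{"api": "servo_tool", "payload": {
  "delta_pos": [
    [0,0,0.01],
    [0,0,0.03],
    [0,0,0.05],
    [0,0,0.06],
    [0,0,0.063]
  ],
  "roll": [0,0,0,0,0]
}}

```text
clock: 44.1
tcp_pos: [0.4922, 0.0608, 0.0434]
eef_rot: [180.0, 0.1, 3.9]
force: [0.3, -0.6, -0.5]
finger_gap: 0.0295
```

Call:
{"api": "servo_tool", "payload": {
  "delta_pos": [
    [0,0,0.001],
    [0,0,0.002],
    [0,0,0.003],
    [0,0,0.0035],
    [0,0,0.0035]
  ],
  "roll": [0,0,0,0,0]
}}

```text
clock: 44.6
tcp_pos: [0.4937, 0.0606, 0.0415]
eef_rot: [-180.0, -0.0, 3.9]
force: [0.0, 0.3, -0.6]
finger_gap: 0.0295
```

Release, rise, and move clear toward the start pose, well above everything.

Call:
{"api": "servo_tool", "payload": {
  "delta_pos": [
    [0,0,0.001],
    [0,0,0.001],
    [0,0,0.001],
    [0,0,-0.01],
    [0,0,-0.03]
  ],
  "roll": [0,0,0,0,0],
  "claw": 50
}}

```text
clock: 45.1
tcp_pos: [0.4926, 0.0605, 0.0712]
eef_rot: [180.0, 0.1, 3.9]
force: [0.3, -0.1, -0.6]
finger_gap: 0.0458
```

Call:
{"api": "servo_tool", "payload": {
  "delta_pos": [
    [0,0,-0.03],
    [0,0,-0.07],
    [0,0,-0.11],
    [0,0,-0.14],
    [0,0,-0.15]
  ],
  "roll": [0,0,0,0,0]
}}

```text
clock: 45.6
tcp_pos: [0.4952, 0.0608, 0.2253]
eef_rot: [-180.0, -0.3, 3.9]
force: [0.1, 0.4, 0.9]
finger_gap: 0.0463
```

Call:
{"api": "servo_tool", "payload": {
  "delta_pos": [
    [-0.01,0.03,0],
    [-0.025,0.07,0],
    [-0.04,0.11,0],
    [-0.055,0.15,0],
    [-0.06,0.18,0]
  ],
  "roll": [0,0,0,0,0]
}}

```text
clock: 46.1
tcp_pos: [0.4438, -0.1247, 0.2206]
eef_rot: [-180.0, 0.1, 3.8]
force: [0.7, 0.5, -0.2]
finger_gap: 0.046
```

Call:
{"api": "servo_tool", "payload": {
  "delta_pos": [
    [-0.01,0.03,0],
    [-0.025,0.07,0],
    [-0.04,0.11,0],
    [-0.055,0.15,0],
    [-0.06,0.18,0]
  ],
  "roll": [0,0,0,0,0]
}}

```text
clock: 46.6
tcp_pos: [0.3962, -0.3085, 0.2206]
eef_rot: [-180.0, 0.1, 3.8]
force: [0.1, -0.7, 0.2]
finger_gap: 0.0461
```

Call:
{"api": "servo_tool", "payload": {
  "delta_pos": [
    [-0.01,0.04,0],
    [-0.025,0.08,0],
    [-0.04,0.12,0],
    [-0.055,0.16,0],
    [-0.06,0.2,0]
  ],
  "roll": [0,0,0,0,0]
}}

```text
clock: 47.1
tcp_pos: [0.3498, -0.5114, 0.2204]
eef_rot: [-179.9, 0.1, 3.8]
force: [0.6, 0.0, 0.0]
finger_gap: 0.0466
```

```bash
python3 bars.py; python3 - <<'E'
from h import *
d=np.load('top.npz');img,W=d['img'],d['W']; cv2.imwrite('pics/end.png',img[:,:,::-1])
def f(n,u0,u1,v0,v1,a,b):
    m=np.zeros(img.shape[:2],bool);m[v0:v1,u0:u1]=1;m&=(W[...,2]>a)&(W[...,2]<b)
    k,l,st,_=cv2.connectedComponentsWithStats(m.astype(np.uint8)); i=1+np.argmax(st[1:,4])
    p=W[l==i];print(n,cv2.minAreaRect((p[:,:2]*1000).astype(np.float32)),np.median(p[:,2]))
f('holder',370,455,220,290,.034,.05); f('handle',385,440,270,330,.022,.04)
f('blade',400,428,230,280,.0138,.02)
f('bowl',160,225,105,185,.02,.2); f('jug',280,345,125,190,.02,.2)
E
```

```text
514 [603.1 -56.2] [80.7 30. ] 3.9 z 0.0531
507 [598.    5.1] [80.7 29.9] 3.9 z 0.0533
526 [593.6  67.5] [80.  30.1] 4.0 z 0.0531
531 [501.5 -64.3] [80.2 30. ] 3.8 z 0.0532
544 [493.9  61.1] [80.4 30.6] 3.6 z 0.053
t 47.15 tcp [ 0.3501 -0.5171  0.2205] rot [1.7983e+02 3.0000e-02 3.7500e+00] gap 0.0463 F [-0.6 -3.3  1.4]
delta [ 0.19   -0.6061  0.0686] roll 0.0305
holder ((509.22637939453125, -287.2169189453125), (124.51780700683594, 99.9737777709961), 87.79515075683594) 0.03930522187049601
handle ((411.23565673828125, -283.88470458984375), (24.031620025634766, 99.4141616821289), 88.37773895263672) 0.02889258351122065
blade ((505.0355529785156, -293.5313720703125), (48.418739318847656, 88.86027526855469), 88.32666015625) 0.01580349681048676
bowl ((744.8837280273438, 183.62330627441406), (98.46180725097656, 86.28711700439453), 3.526817560195923) 0.051092346115394704
jug ((726.5678100585938, -63.60548782348633), (80.68842315673828, 102.74836730957031), 5.16331148147583) 0.06878813994682675
```

View pics/end.png

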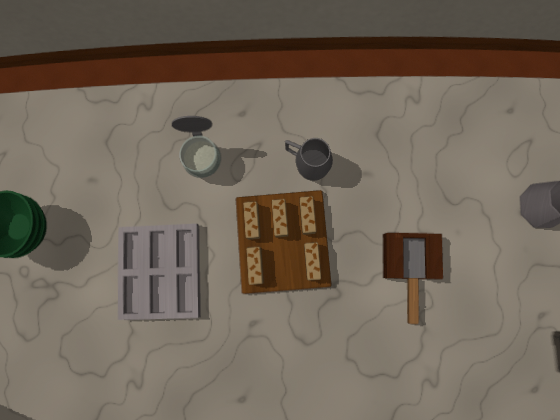

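The end picture shows an empty mould, five bars flat and apart on the board, and the spatula home in the holder at (413,260). The jug and bowl look unmoved. One check of the jug by image difference, then sign off.

Call:
{"api": "servo_tool", "payload": {
  "delta_pos": [
    [0,0,0],
    [0,0,0],
    [0,0,0],
    [0,0,0],
    [0,0,0]
  ],
  "roll": [0,0,0,0,0]
}}

```text
clock: 47.65
tcp_pos: [0.352, -0.5094, 0.2215]
eef_rot: [180.0, -0.0, 3.9]
force: [-0.7, -0.2, 0.1]
finger_gap: 0.0459
```

```bash
python3 - <<'E'
from h import *
a=np.load('top0.npz')['img'].astype(int);b=np.load('top.npz')['img'].astype(int)
for n,(u0,u1,v0,v1) in dict(jug=(280,345,130,185),bowl=(165,225,110,180),table=(430,540,60,120)).items():
    e=np.abs(a-b)[v0:v1,u0:u1].mean(-1);print(n,e.mean(),(e>25).sum())
m=(np.abs(a-b)[130:185,280:345].mean(-1)<=25).all()
print(job.sign_off() if m else 'check')
E
```

```text
jug 0.7497435897435897 0
bowl 0.8043650793650794 0
table 0.8322727272727273 0
the job is handed in; nothing more can be done
None
```

The job is done and handed in at about 48 s: the spatula is home in its holder and all five bars that were present lie flat on the board. The gripper is open and stands clear of everything.

- **Spatula:** the first insertion caught the holder's lip at about 43 N on the wrist, and the spatula tilted in the grip. I set it flat on the table in front of the holder, gripped it again and slid it in until it met the back wall. In the last check its origin was about −48 mm in the holder's frame and the blade top was at 16 mm, which is fully home.
- **Bars:** their tops are all at 53 mm, lying level with clear gaps between them, and the mould is empty.
- **Jug and bowl:** the end picture matches the first one around both to within noise. A fitted outline of the jug shifted by about 10 mm between the two pictures. I put that down to the fit being ambiguous around its handle, since the images themselves are the same.

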